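# Open the child-safe descaler pot in the worktop drawer

### The arm

A 6-joint arm with a two-finger parallel gripper is mounted at the origin on a cart in front of the work surface, level with it; the furniture and walls round the work are solid. World frame = base frame: x ahead of the robot, y to its left, z up, the work surface at z = 0. Lengths are in m, angles in rad, forces in N, time in s.
With the tool pointing down it reaches from about 0.35 to 0.85 m from the base axis. Payload 8.1 kg.
Tool frame: the origin (TCP) lies midway between the tips of the shut fingers; the grasp point (between the pads) lies 19 mm behind it (robot.pinch_z is the z of the grasp point in the tool frame, in m); z points along the fingers, x is the direction in which the jaws open and shut, and the axes are right-handed (so a half turn about z gives the same grasp; the last joint's range is limited). The gripper opens to 93 mm and grips with 3 to 60 N. Pads are 15 mm wide; open, the fingers measure 128 mm over their backs; the gripper's body (75 mm by 188 mm) begins 65 mm behind the grasp point.
Start: joints at [-1.392, 0.13, 1.488, -0, 1.523, -0.085], TCP at [0.156, -0.579, 0.185] pointing down, gripper open.
Joint ranges: [-2.96, 2.96], [-0.89, 2.26], [0.02, 2.5], [-1.34, 4.48], [0, 2.73], [-2.66, 2.66]. Speed limits (rad/s): [2.39, 2.39, 2.79, 3.14, 3.14, 3.14].

### API

Orientations are given as a unit quaternion [w, x, y, z].
In Python, from station import robot gives the robot as it stands.
- The arm moves only by the tool jog_arm, never from a script. Its argument "steps" is a list of rows, each an object with "offset": the shift along the world's x, y, z in cm, a list of three; "yaw": the turn about the world's z in degrees; "hand": the finger opening in cm, from 0 to 9.3. A call has 1 to 5 rows; each row is the pose to reach, as a shift and turn from the pose measured when the call began; what a row does not reach only later rows make up. A row lasts 1/12 s, in which the tool goes at most 41.7 mm and 7.16 degrees, less where a joint would pass 70% of its speed; a pose out of reach is approached as far as the arm can. A call with a gripper value outside its range is refused whole. The fingers move at their own pace and stop on an object; the grip force is fixed at half the most. Time passes only in rows, so rows that repeat a pose let the fingers close. It gives the time, the measured TCP pose, the force and the opening at its end, in the units of the state.
- robot.get_state(): the state, without advancing time (a new reading comes with each control period).
- robot.camera(name): name is "scene" or "top" or "wrist"; returns the picture (480x640x3 uint8, red, green, blue); there is no depth.
- robot.calibration(name): a dict with "mtx" (3x3 intrinsics, pixels), "pose" (4x4, takes a point from camera to world coordinates); the wrist camera has in their place "mount" (4x4, takes a point from camera to tool coordinates, whose origin is the TCP and whose axes are the tool frame's). Camera axes: x right, y up, looking along -z (the intrinsics and any distortion apply to the point x, -y, -z); pixel columns grow to the right and rows downward; lengths in m; the calibration is good to about 2 mm. A picture is of the moment at which its call begins: read the wrist's pose just before it. calibration takes no time and is no camera call.
- robot.sign_off(): hands the job in, once; it reports no verdict.
Trained networks look in the newest picture that a camera, given by its name, has taken for a name from the list of things; names that differ only in an ending like _2 or _b are one class to them, and where a whole thing is asked for, a point or a joint stands for the part that bears it (a point fixed in the world has none). Each returns a list of dicts, best first, with "conf" (0 to 1); they miss things now and then, are a little off and sometimes report something else, mostly with a low value. They report only what shows in the picture. A call takes as long as a camera call. They do not tell look-alikes from the thing itself.
- robot.search_frame(camera, thing): "rect" ([left, top, right, bottom] in pixels, round what is visible of it).
The state is a dict: "time_s": time; "qpos": joint angles; "joint_velocities": joint speeds; "effort": joint torques, N m; "position": TCP position; "eef_rot": TCP orientation; "ft_force": force on the tool from outside, world axes, zero at the start; "torque": the same for the moment, N m; "grip_width": opening from 0.0 (shut) to 1.0 (fully open).
Only numpy, scipy, OpenCV 4.12 (cv2) and the standard library are available. Lean on these libraries where they do the work, as an engineer would, in place of code of your own. Each camera call takes 0.05 s, during which the arm holds its last target.

### The job

Pull the drawer of the wooden worktop organiser well open, by most of its travel. Then open the square pot that stands in it: push its round safety cap down, keep it down while turning it anticlockwise about a fifth of a turn, and lift it off, leaving the pot standing in its compartment and the things around undisturbed. Finish while still holding the cap in the gripper, upright and still, straight above the open pot with 5 to 15 cm of air between cap and neck; do not put it down or let go.

Things in the scene. Friction and masses are not known exactly. Their poses are not given: they have to be found in the camera images.
- organiser: Fixed pale-wood organiser box on the worktop, 204 mm deep (x), 194 mm wide (y), 98 mm high, open at its front (-x side of its own frame) with one low drawer. Origin: centre of its underside; its x axis points to its back, so the drawer slides out along its -x. The roof's front edge lies 102 mm in front of the origin.
- drawer (a joint): Opening of the drawer in m: 0 shut (start), 0.12 fully out at its stop; it needs about 2 N and stays where left.
- drawer_handle (a point): Middle of the drawer's steel bow handle: horizontal round bar 10 mm thick, 80 mm long along the organiser's y, its middle 40 mm out from the drawer front (35 mm free gap), 53 mm above the worktop and 45 mm below the organiser's top. It moves with the drawer.
- drawer_floor (a point): Point on the drawer's floor (12 mm above the worktop) midway between its two square compartments; axes as the organiser's. Compartments: 55 mm square inside, walls 20 mm high, centres 44 mm to either side (y); the pot stands in one, a tealight lies in the other. The drawer front rises to 60 mm above the worktop, its outer face 47 mm in front (-x) of this point.
- bottle: White plastic square pot (bottle), loose, body 52 x 52 x 34 mm, 0.15 to 0.3 kg, with a narrow neck that ends 66 mm above its base (72 mm with the grey spring plunger in it). Origin: centre of its underside, z up. It stands with 1.5 mm play in one of the drawer's two compartments, which keeps it from turning. Shut, the cap covers the neck.
- cap: White ribbed round safety cap, loose part, 45 mm diameter, 27 mm high, 25 g, locked on the pot at the start. Origin: centre of its lower rim, z up; 50 mm above the pot's base when locked (62 mm above the worktop). Grip it by its sides; its lower rim is 16 mm above the square body's top. Two tabs inside it sit under lugs of the neck, behind detents.
- tealight: Tealight candle in a metal cup, 38 mm diameter, 15 mm high, lying in the other compartment of the drawer. Bystander. Origin: centre of its underside.
- tomato_tin: Small tin, 57 mm diameter, 72 mm high, standing to the right of the organiser (from the robot). Bystander. Origin: centre of its underside.
- jam_jar: Jam jar, 72 mm diameter, 102 mm high, standing to the left of the organiser. Bystander. Origin: centre of its underside.
- egg_cup: Blue egg cup, 49 mm diameter, 53 mm high, standing on the left in front of the jam jar. Bystander. Origin: centre of its underside.
- lime: Lime, 55 x 46 x 45 mm, lying on the right in front of the tin. Bystander. Origin: its underside.
- timer: Kitchen timer, 62 mm diameter, 49 mm high, near the front edge on the right. Bystander. Origin: centre of its underside.
- cap_top (a point): Centre of the cap's top, 27 mm above its origin. To open: push down against a spring (5 N to start, 9 N at 4 mm, hard stop at 6.5 mm); it turns only when at least 4 mm down (5 to 6 is good). Turn anticlockwise from above by 55 to 120 degrees (70 is good; clockwise is blocked), then lift straight off. Raised when turned less than 50 degrees it stays caught.
- matchbox: Yellow matchbox, 36 x 56 x 16 mm, lying flat near the front edge on the left. Bystander. Origin: centre of its underside.
Mind the look-alikes: they are no part of the job. What is shaped like the bottle but red is not meant.

How it is judged:
By the outcome, as a careful person would: the job done as asked, in the order asked, and still so for the second after the job is handed in, while the arm keeps its last pose, push and grip.
It also fails if it takes over 58 s, if anything falls off the work surface, if the arm or the gripper's body presses on something with over 40 N, if the wrist force passes 120 N, or if a joint passes its speed limit or range.

## Working session

There is one attempt and no reset: what is moved stays moved. The work goes in short steps, Python scripts to look and compute and a tool call to move; the robot and the scene stay as the last step left them, time stands still between calls to the robot, and variables do not carry over. Pictures are saved under pics/ and viewed, and the job is handed in when it is done.

Besides the shell and the picture viewer there is one more tool, called after "Call:" as name(argument=value, ...), one argument or row to a line, values as JSON. jog_arm: Moves the arm, as the interface text tells. Its arguments: {"type":"object","properties":{"steps":{"type":"array"}},"required":["steps"]}

```bash
ls; mkdir -p pics; python3 - <<'E'
from station import robot
import cv2
print(robot.get_state()); print(robot.pinch_z)
for n in ["scene","top"]:
    im=robot.camera(n); cv2.imwrite(f"pics/{n}0.png",im[:,:,::-1])
    c=robot.calibration(n); print(n,c)
    for t in ["organiser","drawer_handle","bottle","cap","tealight","tomato_tin","jam_jar","egg_cup","lime","timer","matchbox"]:
        print(t,[( [round(v) for v in d["rect"]],round(d["conf"],2)) for d in robot.search_frame(n,t)][:3])
print(robot.calibration("wrist"))
E
```

```text
pics
{'time_s': 0.0, 'qpos': array([-1.39240688e+00,  1.31150426e-01,  1.48924983e+00,  4.88881449e-05,
        1.52300061e+00, -8.54208852e-02]), 'joint_velocities': array([-0.00058457,  0.00143369,  0.00011026, -0.00066982,  0.00011598,
       -0.00114024]), 'effort': array([ 1.92094383e-03, -5.59841716e+01, -4.91758204e+01,  7.69483997e-02,
        3.54278809e-02, -1.42988692e-04]), 'position': array([ 0.15637568, -0.5786253 ,  0.18421009]), 'eef_rot': array([-6.26950144e-04,  7.93963983e-01, -6.07964124e-01, -6.51872663e-04]), 'ft_force': array([ 0.25518472, -0.07104752, -0.93036513]), 'torque': array([-0.02266299, -0.02158714,  0.00998399]), 'grip_width': 0.9934960336646441}
-0.0188
scene {'mtx': array([[486.34264031,   0.        , 320.68799917],
       [  0.        , 486.34264031, 241.42352009],
       [  0.        ,   0.        ,   1.        ]]), 'pose': array([[-0.53902192,  0.60866874, -0.58221795,  0.05351672],
       [-0.84226133, -0.39537446,  0.36643537,  0.35240069],
       [-0.00715635,  0.68789636,  0.72577364,  0.70230252],
       [ 0.        ,  0.        ,  0.      
[... 1338 characters left out ...]
.42)]
egg_cup [([228, 224, 256, 249], 0.87)]
lime [([372, 213, 400, 240], 0.79)]
timer [([398, 333, 429, 362], 0.93), ([375, 214, 398, 240], 0.46)]
matchbox [([225, 325, 251, 355], 0.6)]
{'mtx': array([[346.12515626,   0.        , 321.94156034],
       [  0.        , 346.12515626, 241.4284109 ],
       [  0.        ,   0.        ,   1.        ]]), 'mount': array([[ 9.99999550e-01,  9.48403024e-04, -1.11838678e-06,
         1.95907375e-03],
       [ 9.03771285e-04, -9.53295857e-01, -3.02036741e-01,
        -8.39029852e-02],
       [-2.87518712e-04,  3.02036604e-01, -9.53296285e-01,
        -1.99476239e-01],
       [ 0.00000000e+00,  0.00000000e+00,  0.00000000e+00,
         1.00000000e+00]])}
```

View pics/scene0.png

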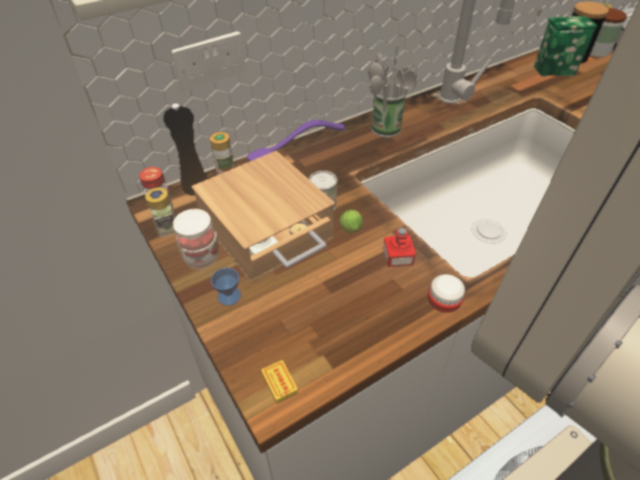

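View pics/top0.png

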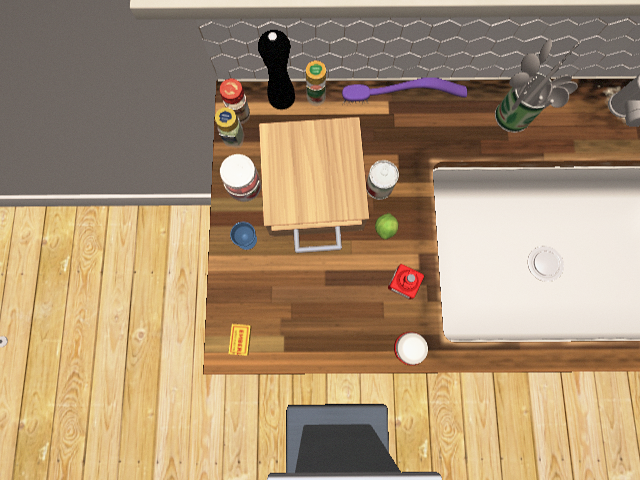

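```bash
python3 - <<'E'
import cv2
im=cv2.imread("pics/top0.png")[140:270,210:440]; cv2.imwrite("pics/top0c.png",cv2.resize(im,None,fx=3.4,fy=3.4,interpolation=cv2.INTER_CUBIC))
E
```

```text
(no output)
```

View pics/top0c.png

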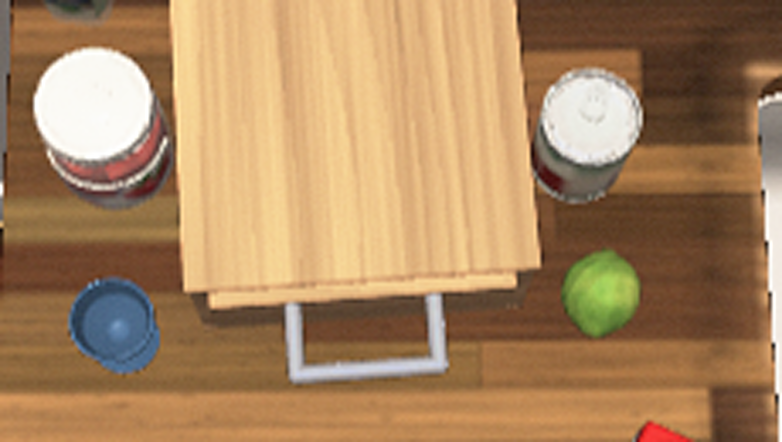

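The top view shows the handle bar's ends at about (296,250.5) and (341,247.5), and the roof's front corners at about (265,225.5) and (369,218.5). The red pot at (406,281) is the look-alike.

```bash
cat > h.py <<'E'
from station import robot
import numpy as np, cv2
from scipy.spatial.transform import Rotation as R
def ray(n,uv,state=None):
    c=robot.calibration(n); K=c["mtx"]
    if n=="wrist":
        s=state; T=np.eye(4); q=s["eef_rot"]; T[:3,:3]=R.from_quat([q[1],q[2],q[3],q[0]]).as_matrix(); T[:3,3]=s["position"]
        P=T@c["mount"]
    else: P=c["pose"]
    uv=np.atleast_2d(uv).astype(float)
    d=np.c_[(uv[:,0]-K[0,2])/K[0,0],-(uv[:,1]-K[1,2])/K[1,1],-np.ones(len(uv))]
    return P[:3,3],d@P[:3,:3].T
def atz(n,uv,z,state=None):
    o,d=ray(n,uv,state); return o+d*((z-o[2])/d[:,2])[:,None]
def st():
    s=robot.get_state(); q=s["eef_rot"]; m=R.from_quat([q[1],q[2],q[3],q[0]]).as_matrix()
    print("t",round(s["time_s"],2),"p",s["position"].round(4),"xaxis yaw",np.degrees(np.arctan2(m[1,0],m[0,0])).round(2),"zax",m[:,2].round(3),"f",s["ft_force"].round(1),"grip",round(s["grip_width"],3),"q",s["qpos"].round(2)); return s
E
python3 - <<'E'
from h import *
st()
a=atz("top",[(296.2,250.6),(340.9,247.6)],0.053);print(a,a.mean(0),np.degrees(np.arctan2(*(a[0]-a[1])[:2])),np.linalg.norm(a[0]-a[1]))
a=atz("top",[(264.7,225.6),(368.8,218.5),(360,118.5),(260,123)],0.098);print(a,a[:2].mean(0),np.degrees(np.arctan2(*(a[0]-a[1])[:2])),[np.linalg.norm(a[i]-a[i-1]) for i in range(4)])
print(a.mean(0), np.degrees(np.arctan2(*(a[3]-a[2])[:2])))
for n,uv,z in [("egg_cup",(242,236),.04),("lime",(386,226),.022),("jam",(239,175),.102),("tin",(383,178),.072)]: print(n,atz("top",[uv],z))
E
```

```text
t 1.2 p [ 0.1565 -0.5792  0.1852] xaxis yaw -74.89 zax [-0.  0. -1.] f [0.2 0.1 0.4] grip 1.001 q [-1.39  0.13  1.49 -0.    1.52 -0.09]
[[0.56089451 0.10228644 0.053     ]
 [0.56594301 0.01711642 0.053     ]] [0.56341876 0.05970143 0.053     ] -3.3922704317245227 0.08531951091287475
[[ 0.59888732  0.1576951   0.098     ]
 [ 0.61054009 -0.03264552  0.098     ]
 [ 0.8099372  -0.02230744  0.098     ]
 [ 0.80237494  0.16996559  0.098     ]] [0.6047137  0.06252479 0.098     ] -3.5033079450755493 [np.float64(0.2038572391642913), np.float64(0.19069697978471853), np.float64(0.19966492992916796), np.float64(0.19242168103618476)]
[0.70543489 0.06817693 0.098     ] -2.252330161202618
egg_cup [[0.59345152 0.20840551 0.04      ]]
lime [[ 0.61554329 -0.07537774  0.022     ]]
jam [[0.69552841 0.20661704 0.102     ]]
tin [[ 0.69822857 -0.0657365   0.072     ]]
```

Call:
jog_arm(
  steps=[
    {"offset": [2.1, 3.4, 0], "yaw": 7, "hand": 3.2},
    {"offset": [4.2, 6.8, 0], "yaw": 14, "hand": 3.2},
    {"offset": [6.4, 10.2, 0], "yaw": 21, "hand": 3.2},
    {"offset": [8.6, 13.6, 0], "yaw": 28, "hand": 3.2},
    {"offset": [10.8, 17.0, 0], "yaw": 35, "hand": 3.2},
  ],
)

```text
time_s: 1.62
position: [0.265, -0.4077, 0.1852]
eef_rot: [0.0, 0.941, -0.339, 0.0]
ft_force: [0.7, 0.3, 1.1]
grip_width: 0.69
```

Call:
jog_arm(
  steps=[
    {"offset": [2.1, 3.4, 0], "yaw": 7, "hand": 3.2},
    {"offset": [4.2, 6.8, 0], "yaw": 14, "hand": 3.2},
    {"offset": [6.4, 10.2, 0], "yaw": 21, "hand": 3.2},
    {"offset": [8.6, 13.6, 0], "yaw": 28, "hand": 3.2},
    {"offset": [10.8, 17.0, 0], "yaw": 35, "hand": 3.2},
  ],
)

```text
time_s: 2.03
position: [0.3737, -0.236, 0.1855]
eef_rot: [0.0, 0.999, -0.037, 0.001]
ft_force: [0.7, 0.2, 1.0]
grip_width: 0.362
```

Call:
jog_arm(
  steps=[
    {"offset": [2.1, 3.4, 0], "yaw": 4, "hand": 3.2},
    {"offset": [4.2, 6.8, 0], "yaw": 8, "hand": 3.2},
    {"offset": [6.4, 10.2, 0], "yaw": 8, "hand": 3.2},
    {"offset": [8.6, 13.6, 0], "yaw": 8, "hand": 3.2},
    {"offset": [10.8, 17.0, 0], "yaw": 8, "hand": 3.2},
  ],
)

```text
time_s: 2.45
position: [0.4826, -0.064, 0.1859]
eef_rot: [0.0, 0.999, 0.033, 0.001]
ft_force: [0.2, -1.6, 0.3]
grip_width: 0.344
```

Call:
jog_arm(
  steps=[
    {"offset": [2.1, 3.2, 0], "yaw": 0, "hand": 3.2},
    {"offset": [4.2, 6.4, 0], "yaw": 0, "hand": 3.2},
    {"offset": [6.3, 9.6, -0.5], "yaw": 0, "hand": 3.2},
    {"offset": [8.1, 12.4, -1.5], "yaw": 0, "hand": 3.2},
    {"offset": [8.1, 12.4, -2], "yaw": 0, "hand": 3.2},
  ],
)

```text
time_s: 2.87
position: [0.5651, 0.0651, 0.1645]
eef_rot: [-0.001, 0.999, 0.035, 0.001]
ft_force: [0.2, -0.7, -0.3]
grip_width: 0.342
```

```bash
python3 - <<'E'
from h import *
s=st(); im=robot.camera("wrist"); cv2.imwrite("pics/w1.png",im[:,:,::-1])
im=robot.camera("scene"); cv2.imwrite("pics/s1.png",im[:,:,::-1])
E
```

```text
t 2.87 p [0.5651 0.0651 0.1645] xaxis yaw 3.99 zax [ 0.002  0.001 -1.   ] f [ 0.2 -0.7 -0.3] grip 0.342 q [ 0.02  0.05  1.61  0.    1.48 -0.05]
```

View pics/w1.png

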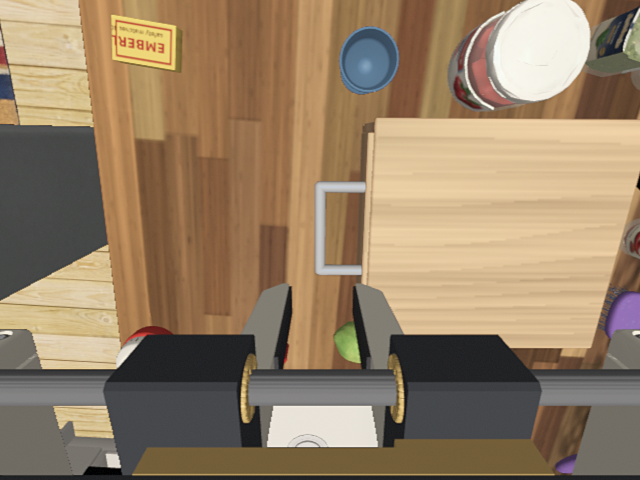

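The wrist view shows the handle bar running from (321,184) to (320,274). The fingers are just before it, and the roof front edge is at about (375,119)–(366,346).

```bash
python3 - <<'E'
from h import *
s=st()
a=atz("wrist",[(321,184),(320,273)],0.053,s);print(a,a.mean(0),np.degrees(np.arctan2(*(a[0]-a[1])[:2])))
a=atz("wrist",[(375,119),(364,346)],0.098,s);print(a,a.mean(0),np.degrees(np.arctan2(*(a[0]-a[1])[:2])))
im=cv2.imread("pics/w1.png")[110:300,240:420]; cv2.imwrite("pics/w1c.png",cv2.resize(im,None,fx=3,fy=3))
E
```

```text
t 2.97 p [0.5627 0.061  0.1641] xaxis yaw 3.91 zax [-0.001 -0.001 -1.   ] f [-0.4 -0.1  0.1] grip 0.343 q [ 0.02  0.05  1.61 -0.    1.48 -0.05]
[[0.5588091  0.09872479 0.053     ]
 [0.56355459 0.01281221 0.053     ]] [0.56118185 0.0557685  0.053     ] -3.161592650938806
[[ 0.59438268  0.15465567  0.098     ]
 [ 0.60628788 -0.03571358  0.098     ]] [0.60033528 0.05947105 0.098     ] -3.578471066252021
```

View pics/w1c.png

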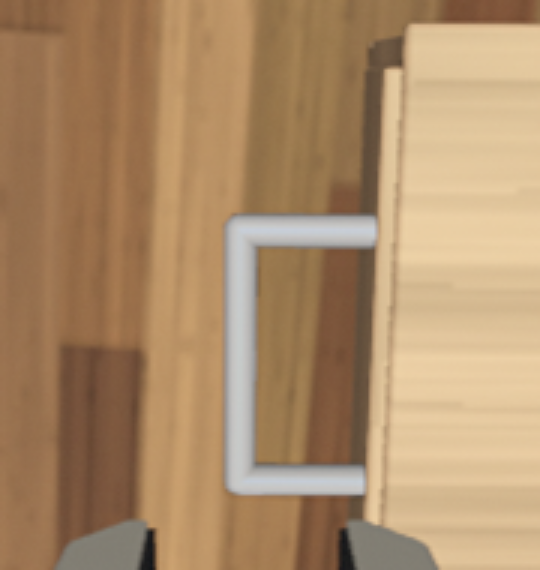

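Call:
jog_arm(
  steps=[
    {"offset": [-0.1, -0.1, -3], "yaw": -0.5, "hand": 3.2},
    {"offset": [-0.1, -0.1, -6], "yaw": -0.5, "hand": 3.2},
    {"offset": [-0.1, -0.1, -9], "yaw": -0.5, "hand": 3.2},
    {"offset": [-0.1, -0.1, -11], "yaw": -0.5, "hand": 3.2},
    {"offset": [-0.1, -0.1, -12.7], "yaw": -0.5, "hand": 3.2},
  ],
)

```text
time_s: 3.38
position: [0.5603, 0.0585, 0.0356]
eef_rot: [0.001, 1.0, 0.029, -0.001]
ft_force: [-0.0, 0.1, -0.3]
grip_width: 0.344
```

Call:
jog_arm(
  steps=[
    {"offset": [0, 0, 0], "yaw": 0, "hand": 0.5},
    {"offset": [0, 0, 0], "yaw": 0, "hand": 0.5},
    {"offset": [0, 0, 0], "yaw": 0, "hand": 0.5},
    {"offset": [0, 0, 0], "yaw": 0, "hand": 0.5},
  ],
)

```text
time_s: 3.72
position: [0.5618, 0.0579, 0.0379]
eef_rot: [0.001, 1.0, 0.029, 0.0]
ft_force: [-0.4, 0.7, 0.2]
grip_width: 0.103
```

```bash
python3 - <<'E'
from h import *
s=st()
im=robot.camera("scene"); cv2.imwrite("pics/s2.png",cv2.resize(im[120:330,150:430,::-1],None,fx=2.8,fy=2.8))
E
```

```text
t 3.72 p [0.5618 0.0579 0.0379] xaxis yaw 3.27 zax [ 0.001 -0.002 -1.   ] f [-0.4  0.7  0.2] grip 0.103 q [ 0.01  0.16  1.74 -0.    1.25 -0.04]
```

View pics/s2.png

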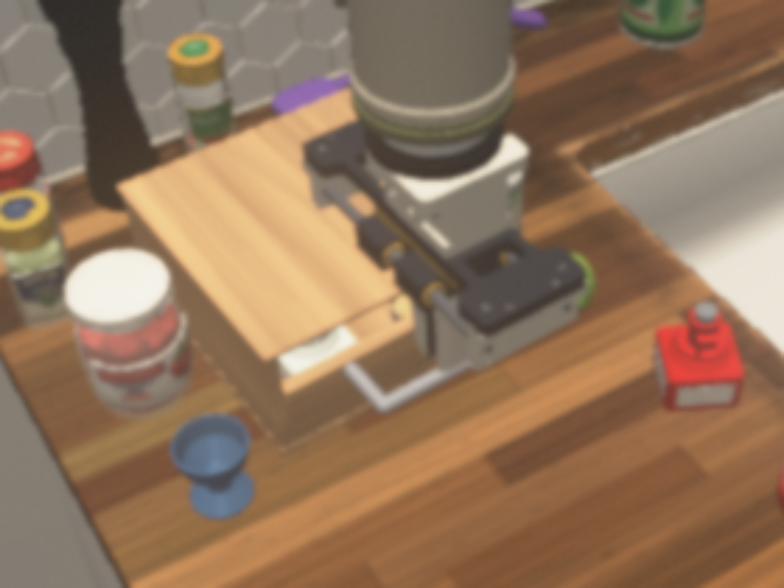

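Call:
jog_arm(
  steps=[
    {"offset": [-0.6, 0, 0], "yaw": 0, "hand": 0.5},
    {"offset": [-1.6, -0.1, 0], "yaw": 0, "hand": 0.5},
    {"offset": [-2.8, -0.2, 0], "yaw": 0, "hand": 0.5},
    {"offset": [-4.0, -0.25, 0], "yaw": 0, "hand": 0.5},
    {"offset": [-5.2, -0.3, 0], "yaw": 0, "hand": 0.5},
  ],
)

```text
time_s: 4.18
position: [0.5096, 0.0551, 0.0387]
eef_rot: [0.001, 1.0, 0.029, 0.001]
ft_force: [-0.4, -0.2, -0.6]
grip_width: 0.051
```

Call:
jog_arm(
  steps=[
    {"offset": [-1.2, -0.1, 0], "yaw": 0, "hand": 0.5},
    {"offset": [-2.4, -0.15, 0], "yaw": 0, "hand": 0.5},
    {"offset": [-3.6, -0.2, 0], "yaw": 0, "hand": 0.5},
    {"offset": [-4.8, -0.3, 0], "yaw": 0, "hand": 0.5},
    {"offset": [-5.4, -0.3, 0], "yaw": 0, "hand": 0.5},
  ],
)

```text
time_s: 4.6
position: [0.4547, 0.0521, 0.0393]
eef_rot: [0.001, 1.0, 0.029, 0.001]
ft_force: [-0.5, 0.4, -0.4]
grip_width: 0.057
```

The grip width fell to about 5 mm, so the fingers may have slipped off. Checking.

```bash
python3 - <<'E'
from h import *
s=st()
im=robot.camera("scene"); cv2.imwrite("pics/s3.png",cv2.resize(im[120:330,150:430,::-1],None,fx=2.8,fy=2.8))
im=robot.camera("wrist"); cv2.imwrite("pics/w3.png",im[:,:,::-1])
E
```

```text
t 4.6 p [0.4547 0.0521 0.0393] xaxis yaw 3.32 zax [ 0.003 -0.002 -1.   ] f [-0.5  0.4 -0.4] grip 0.057 q [ 0.   -0.14  2.03 -0.    1.25 -0.05]
```

View pics/s3.png

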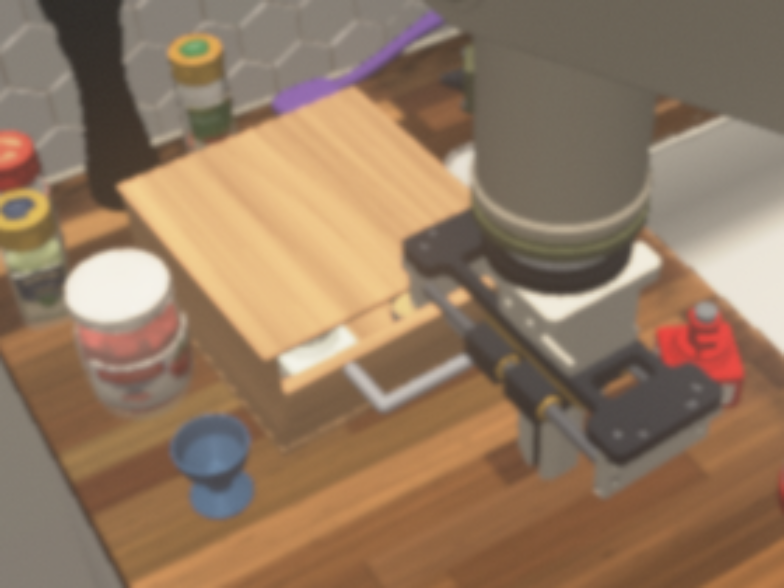

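View pics/w3.png

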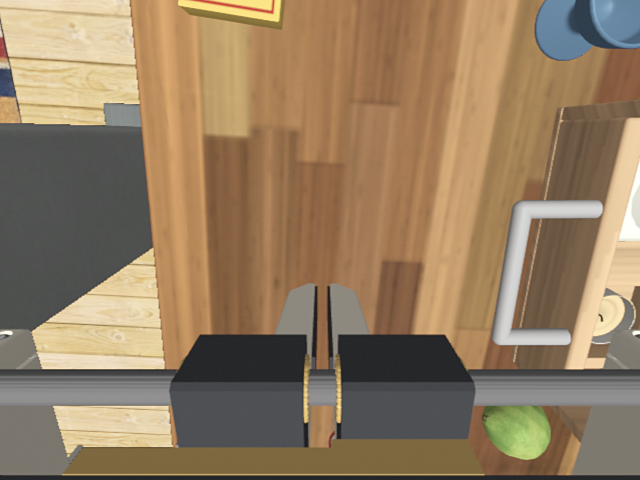

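The gripper slid off: the drawer is still shut, and the handle shows at (519,208)–(503,337) in the wrist view. I'll re-measure it from this pose.

```bash
python3 - <<'E'
from h import *
s=robot.get_state()
a=atz("wrist",[(519,208),(503,337)],0.053,s);print(a,a.mean(0),np.linalg.norm(a[0]-a[1]))
# project points to scene
def proj(n,p):
    c=robot.calibration(n);P=np.linalg.inv(c["pose"]);K=c["mtx"];q=P[:3,:3]@p+P[:3,3];return K[0,0]*q[0]/-q[2]+K[0,2],K[1,1]*q[1]/q[2]+K[1,2]
def crop(u): return ((u[0]-150)*2.8,(u[1]-120)*2.8)
print("tcp now",crop(proj("scene",s["position"])))
print("tcp at grip",crop(proj("scene",np.array([.5618,.0579,.0379]))))
for y in(.1,.02): print("bar",crop(proj("scene",np.array([.5635-(y-.06)*.06,y,.053]))))
E
```

```text
[[0.56004395 0.10111064 0.053     ]
 [0.5688509  0.02020492 0.053     ]] [0.56444743 0.06065778 0.053     ] 0.08138363960821694
tcp now (np.float64(545.5434839881133), np.float64(493.2012521100109))
tcp at grip (np.float64(445.3835427782468), np.float64(387.9763751317666))
bar (np.float64(388.5995376231778), np.float64(400.06582823598285))
bar (np.float64(490.8036277463391), np.float64(345.11656489314623))
```

```bash
python3 - <<'E'
import cv2
a=cv2.imread("pics/s2.png")[180:480,240:640];b=cv2.imread("pics/s3.png")[180:480,240:640]
cv2.imwrite("pics/cmp.png",cv2.resize(cv2.vconcat([a,b]),None,fx=1,fy=1))
E
```

```text
(no output)
```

View pics/cmp.png

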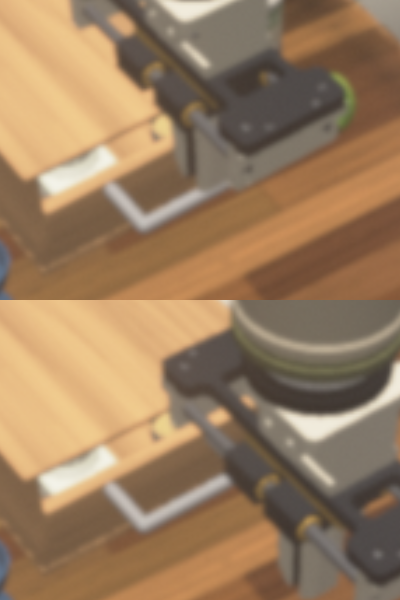

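```bash
python3 - <<'E'
from h import *
c=robot.calibration("wrist");M=np.linalg.inv(c["mount"]);K=c["mtx"]
def pw(p):
    q=M[:3,:3]@np.array(p)+M[:3,3];return (K[0,0]*q[0]/-q[2]+K[0,2]),(K[1,1]*q[1]/q[2]+K[1,2])
im=cv2.imread("pics/w3.png")
for p,col in [((0,0,0),(0,0,255)),((0,-.0075,0),(0,255,0)),((0,.0075,0),(255,255,0)),((0,0,-.0188),(255,0,255))]:
    u=pw(p);print(p,u);cv2.circle(im,(int(u[0]+.5),int(u[1]+.5)),1,col,-1)
cv2.imwrite("pics/w3c.png",cv2.resize(im[235:385,220:430],None,fx=3.8,fy=3.8,interpolation=cv2.INTER_CUBIC))
E
```

```text
(0, 0, 0) (np.float64(322.69229817215796), np.float64(271.12375085551196))
(0, -0.0075, 0) (np.float64(322.68927912783164), np.float64(259.81838968378946))
(0, 0.0075, 0) (np.float64(322.6952541707441), np.float64(282.19302577385577))
(0, 0, -0.0188) (np.float64(322.77888268492615), np.float64(283.807785711911))
```

View pics/w3c.png

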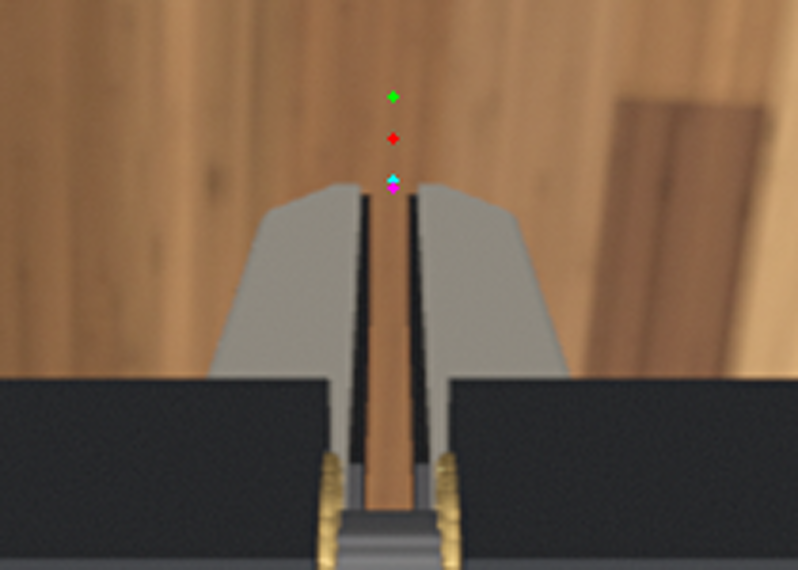

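The fingertips look 15–25 mm short of the stated TCP, in both the wrist and the scene view. That would explain the tips catching only the top of the bar. I'll check by lowering the fingers carefully onto the free worktop here.

Call:
jog_arm(
  steps=[
    {"offset": [0, 0, -1.5], "yaw": 0, "hand": 0.5},
    {"offset": [0, 0, -2.5], "yaw": 0, "hand": 0.5},
    {"offset": [0, 0, -3.2], "yaw": 0, "hand": 0.5},
  ],
)

```text
time_s: 4.95
position: [0.4552, 0.0522, 0.0063]
eef_rot: [0.001, 1.0, 0.029, 0.001]
ft_force: [-0.2, -0.0, -0.1]
grip_width: 0.054
```

Call:
jog_arm(
  steps=[
    {"offset": [0, 0, 0], "yaw": 0, "hand": 0.5},
  ],
)

```text
time_s: 5.03
position: [0.454, 0.0523, 0.0045]
eef_rot: [0.001, 1.0, 0.029, -0.0]
ft_force: [-0.8, -0.1, -0.6]
grip_width: 0.049
```

```bash
python3 - <<'E'
from h import *
s=st()
im=robot.camera("scene"); cv2.imwrite("pics/s4.png",cv2.resize(im[190:340,250:440,::-1],None,fx=4,fy=4,interpolation=cv2.INTER_CUBIC))
E
```

```text
t 5.03 p [0.454  0.0523 0.0045] xaxis yaw 3.31 zax [-0.001 -0.002 -1.   ] f [-0.8 -0.1 -0.6] grip 0.049 q [ 0.   -0.09  2.05 -0.    1.18 -0.05]
```

View pics/s4.png

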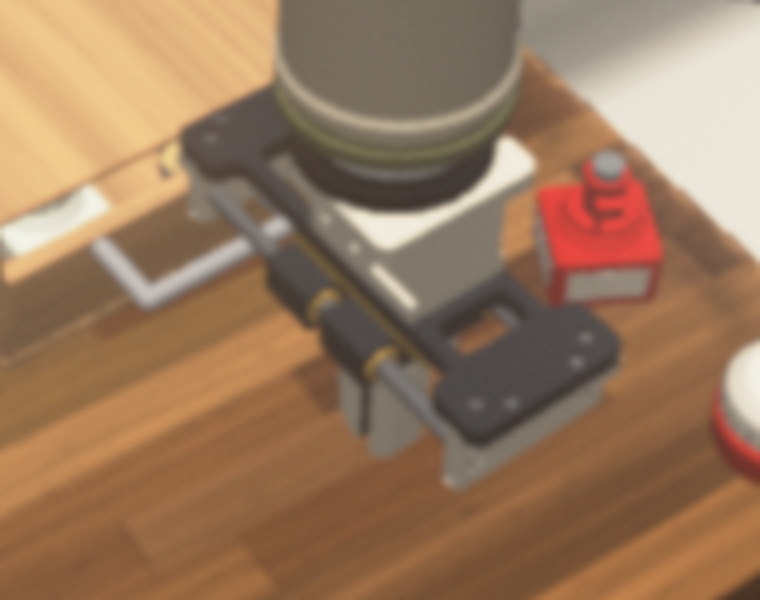

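Call:
jog_arm(
  steps=[
    {"offset": [0, 0, -0.4], "yaw": 0, "hand": 0.5},
    {"offset": [0, 0, -0.6], "yaw": 0, "hand": 0.5},
  ],
)

```text
time_s: 5.25
position: [0.4544, 0.0522, -0.0012]
eef_rot: [0.001, 1.0, 0.029, -0.0]
ft_force: [-0.5, 0.1, -0.1]
grip_width: 0.055
```

Call:
jog_arm(
  steps=[
    {"offset": [0, 0, -0.3], "yaw": 0, "hand": 0.5},
    {"offset": [0, 0, -0.5], "yaw": 0, "hand": 0.5},
  ],
)

```text
time_s: 5.42
position: [0.4545, 0.0523, -0.0063]
eef_rot: [0.001, 1.0, 0.029, -0.0]
ft_force: [0.2, -0.1, -0.6]
grip_width: 0.058
```

Call:
jog_arm(
  steps=[
    {"offset": [0, 0, -0.3], "yaw": 0, "hand": 0.5},
    {"offset": [0, 0, -0.4], "yaw": 0, "hand": 0.5},
  ],
)

```text
time_s: 5.58
position: [0.4543, 0.0523, -0.0108]
eef_rot: [0.001, 1.0, 0.029, -0.0]
ft_force: [-0.1, -0.0, 0.1]
grip_width: 0.056
```

Call:
jog_arm(
  steps=[
    {"offset": [0, 0, -0.2], "yaw": 0, "hand": 0.5},
    {"offset": [0, 0, -0.3], "yaw": 0, "hand": 0.5},
  ],
)

```text
time_s: 5.75
position: [0.4542, 0.0522, -0.014]
eef_rot: [0.001, 1.0, 0.029, -0.0]
ft_force: [0.2, 0.7, -0.1]
grip_width: 0.053
```

Call:
jog_arm(
  steps=[
    {"offset": [0, 0, -0.2], "yaw": 0, "hand": 0.5},
    {"offset": [0, 0, -0.3], "yaw": 0, "hand": 0.5},
  ],
)

```text
time_s: 5.92
position: [0.4541, 0.0522, -0.0173]
eef_rot: [0.001, 1.0, 0.029, -0.001]
ft_force: [0.2, 0.9, -0.1]
grip_width: 0.049
```

```bash
python3 - <<'E'
from h import *
s=st()
im=robot.camera("wrist"); cv2.imwrite("pics/w5.png",im[:,:,::-1])
E
```

```text
t 5.92 p [ 0.4541  0.0522 -0.0173] xaxis yaw 3.31 zax [-0.001 -0.002 -1.   ] f [ 0.2  0.9 -0.1] grip 0.049 q [ 0.   -0.05  2.07 -0.    1.13 -0.05]
```

View pics/w5.png

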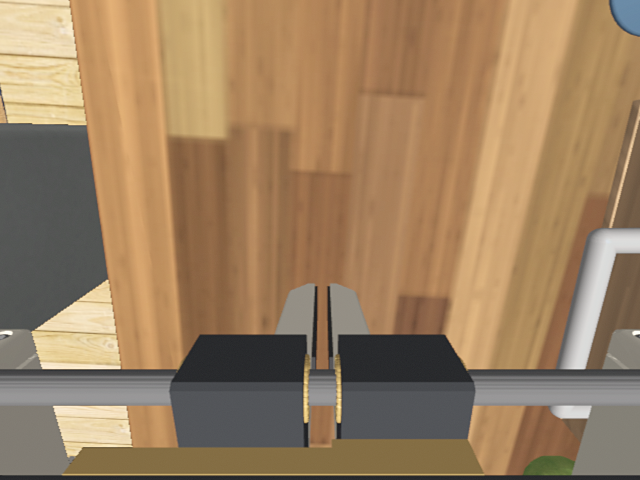

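Call:
jog_arm(
  steps=[
    {"offset": [0, 0, -0.2], "yaw": 0, "hand": 0.5},
    {"offset": [0, 0, -0.3], "yaw": 0, "hand": 0.5},
  ],
)

```text
time_s: 6.13
position: [0.4539, 0.0522, -0.0206]
eef_rot: [0.001, 1.0, 0.029, -0.001]
ft_force: [-0.9, 0.3, -0.1]
grip_width: 0.055
```

Call:
jog_arm(
  steps=[
    {"offset": [0, 0, -0.2], "yaw": 0, "hand": 0.5},
    {"offset": [0, 0, -0.2], "yaw": 0, "hand": 0.5},
  ],
)

```text
time_s: 6.3
position: [0.4536, 0.0522, -0.0231]
eef_rot: [0.001, 1.0, 0.029, -0.001]
ft_force: [0.5, -0.6, 0.3]
grip_width: 0.057
```

Call:
jog_arm(
  steps=[
    {"offset": [0, 0, -0.2], "yaw": 0, "hand": 0.5},
    {"offset": [0, 0, -0.2], "yaw": 0, "hand": 0.5},
  ],
)

```text
time_s: 6.47
position: [0.4533, 0.0522, -0.0255]
eef_rot: [0.001, 1.0, 0.029, -0.001]
ft_force: [-0.2, 0.7, 0.1]
grip_width: 0.054
```

Call:
jog_arm(
  steps=[
    {"offset": [0, 0, -0.2], "yaw": 0, "hand": 0.5},
    {"offset": [0, 0, -0.2], "yaw": 0, "hand": 0.5},
  ],
)

```text
time_s: 6.63
position: [0.453, 0.0522, -0.0279]
eef_rot: [0.001, 1.0, 0.029, -0.002]
ft_force: [0.5, 0.2, -0.6]
grip_width: 0.054
```

```bash
python3 - <<'E'
from h import *
s=st()
im=robot.camera("scene"); cv2.imwrite("pics/s6.png",cv2.resize(im[190:340,250:440,::-1],None,fx=4,fy=4,interpolation=cv2.INTER_CUBIC))
c=robot.calibration("scene");P=np.linalg.inv(c["pose"]);K=c["mtx"]
for z in (0,.0188):
  p=s["position"]+[0,0,z];q=P[:3,:3]@p+P[:3,3];print((K[0,0]*q[0]/-q[2]+K[0,2]-250)*4,(K[1,1]*q[1]/q[2]+K[1,2]-190)*4)
E
```

```text
t 6.63 p [ 0.453   0.0522 -0.0279] xaxis yaw 3.31 zax [-0.003 -0.002 -1.   ] f [ 0.5  0.2 -0.6] grip 0.054 q [ 0.   -0.03  2.07 -0.    1.11 -0.05]
378.0631549026971 518.9782062696304
379.2725646020117 494.66330774501625
```

View pics/s6.png

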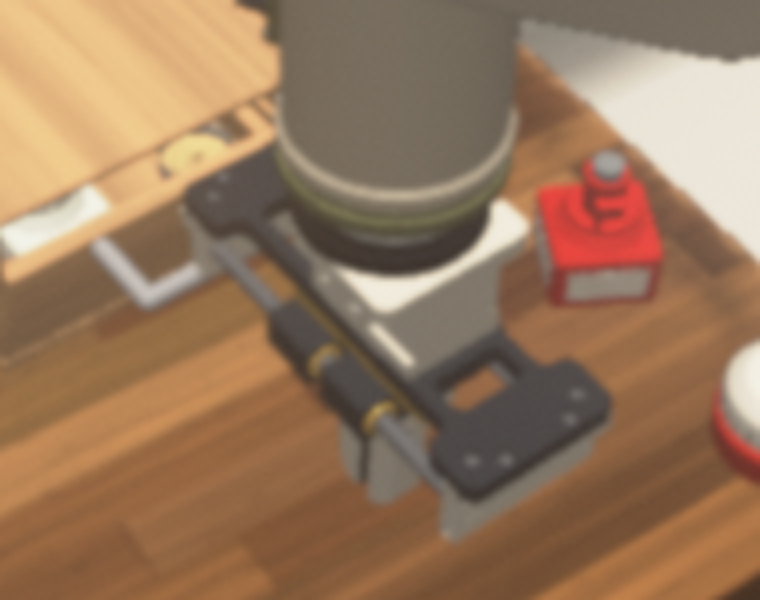

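```bash
python3 - <<'E'
from h import *
s=st(); print(s["effort"].round(2),s["torque"].round(2))
E
```

```text
t 6.68 p [ 0.453   0.0522 -0.0278] xaxis yaw 3.31 zax [-0.003 -0.002 -1.   ] f [-0.2  0.9 -0.1] grip 0.052 q [ 0.   -0.03  2.07 -0.    1.11 -0.05]
[-1.000e-02 -3.999e+01 -4.176e+01  6.000e-02 -3.000e-02  0.000e+00] [-0.02 -0.08  0.03]
```

Call:
jog_arm(
  steps=[
    {"offset": [0, 0, 0.8], "yaw": 0, "hand": 0.5},
    {"offset": [0, 0, 1.6], "yaw": 0, "hand": 0.5},
    {"offset": [0, 0, 1.6], "yaw": 0, "hand": 0.5},
  ],
)

```text
time_s: 6.93
position: [0.4547, 0.0522, -0.0095]
eef_rot: [0.001, 1.0, 0.029, 0.0]
ft_force: [1.0, 0.6, 0.9]
grip_width: 0.056
```

```bash
python3 - <<'E'
from h import *
s=st(); print(s["effort"].round(2),s["torque"].round(2))
E
```

```text
t 6.93 p [ 0.4547  0.0522 -0.0095] xaxis yaw 3.31 zax [ 0.    -0.002 -1.   ] f [1.  0.6 0.9] grip 0.056 q [ 0.   -0.06  2.06 -0.    1.14 -0.05]
[ 9.000e-02 -3.813e+01 -4.071e+01  6.000e-02  6.400e-01 -1.000e-02] [-0.03 -0.13  0.01]
```

```bash
python3 - <<'E'
from h import *
c=robot.calibration("scene");P=np.linalg.inv(c["pose"]);K=c["mtx"]
base=np.array([.453,.0522,-.0279])
for dx,dy in ((0,0),(-.008,.0),(-.008,.0075),(-.008,.011),(-.015,.0075),(-.008,-.0075)):
  for h in (0,.014,.028):
    p=base+[dx,dy,h];q=P[:3,:3]@p+P[:3,3];print(dx,dy,h,round((K[0,0]*q[0]/-q[2]+K[0,2]-250)*4),round((K[1,1]*q[1]/q[2]+K[1,2]-190)*4))
E
```

```text
0 0 0 378 519
0 0 0.014 379 501
0 0 0.028 380 482
-0.008 0.0 0 388 531
-0.008 0.0 0.014 389 513
-0.008 0.0 0.028 390 495
-0.008 0.0075 0 374 539
-0.008 0.0075 0.014 375 521
-0.008 0.0075 0.028 376 503
-0.008 0.011 0 368 543
-0.008 0.011 0.014 369 525
-0.008 0.011 0.028 369 506
-0.015 0.0075 0 383 550
-0.015 0.0075 0.014 384 532
-0.015 0.0075 0.028 385 514
-0.008 -0.0075 0 402 524
-0.008 -0.0075 0.014 403 506
-0.008 -0.0075 0.028 404 487
```

Call:
jog_arm(
  steps=[
    {"offset": [0, 0, -1], "yaw": 0, "hand": 0.5},
    {"offset": [0, 0, -1.8], "yaw": 0, "hand": 0.5},
    {"offset": [0, 0, -2.0], "yaw": 0, "hand": 0.5},
  ],
)

```text
time_s: 7.18
position: [0.4534, 0.0522, -0.0314]
eef_rot: [0.001, 1.0, 0.029, -0.001]
ft_force: [-0.6, 0.6, -0.8]
grip_width: 0.053
```

Call:
jog_arm(
  steps=[
    {"offset": [0, 0, -0.2], "yaw": 0, "hand": 0.5},
    {"offset": [0, 0, -0.2], "yaw": 0, "hand": 0.5},
  ],
)

```text
time_s: 7.35
position: [0.453, 0.0522, -0.0332]
eef_rot: [0.001, 1.0, 0.029, -0.002]
ft_force: [-6.0, 0.5, 13.9]
grip_width: 0.053
```

Call:
jog_arm(
  steps=[
    {"offset": [0, 0, -0.2], "yaw": 0, "hand": 0.5},
    {"offset": [0, 0, -0.2], "yaw": 0, "hand": 0.5},
  ],
)

```text
time_s: 7.52
position: [0.453, 0.0522, -0.0332]
eef_rot: [0.001, 1.0, 0.029, -0.002]
ft_force: [-14.3, -0.5, 32.6]
grip_width: 0.055
```

Contact came at reported TCP z = −0.033, so the tips really end 33 mm behind the stated TCP. I'll work out where the gripper body's underside lies before gripping lower over the roof.

Call:
jog_arm(
  steps=[
    {"offset": [0, 0, 1], "yaw": 0, "hand": 3.2},
    {"offset": [0, 0, 2], "yaw": 0, "hand": 3.2},
    {"offset": [0, 0, 4], "yaw": 0, "hand": 3.2},
  ],
)

```text
time_s: 7.77
position: [0.4509, 0.0522, 0.0051]
eef_rot: [0.001, 1.0, 0.029, -0.004]
ft_force: [0.8, -0.2, 0.2]
grip_width: 0.221
```

```bash
python3 - <<'E'
from h import *
from scipy.optimize import fsolve
st()
c=robot.calibration("scene");P=np.linalg.inv(c["pose"]);K=c["mtx"]
base=np.array([.453,.0522,-.0279]); th=np.radians(3.3); X=np.array([np.cos(th),np.sin(th),0]);Y=np.array([-np.sin(th),np.cos(th),0])
def pr(p):
    q=P[:3,:3]@p+P[:3,3];return np.array([(K[0,0]*q[0]/-q[2]+K[0,2]-250)*4,(K[1,1]*q[1]/q[2]+K[1,2]-190)*4])
for dx in (-.094,-.085,-.1):
  for uv in ((448,540),(600,452),(187,228)):
    sg=-1 if uv[0]<200 else 1
    print(dx,uv,fsolve(lambda a:pr(base+sg*dx*X+a[0]*Y+[0,0,a[1]])-uv,[0,.1]).round(4))
E
```

```text
t 7.77 p [0.4509 0.0522 0.0051] xaxis yaw 3.32 zax [-0.009 -0.002 -1.   ] f [ 0.8 -0.2  0.2] grip 0.221 q [ 0.   -0.09  2.05 -0.    1.18 -0.05]
-0.094 (448, 540) [0.0461 0.1376]
-0.094 (600, 452) [-0.0286  0.1307]
-0.094 (187, 228) [0.0332 0.1314]
-0.085 (448, 540) [0.0374 0.1191]
-0.085 (600, 452) [-0.0396  0.1119]
-0.085 (187, 228) [0.0386 0.1427]
-0.1 (448, 540) [0.0518 0.15  ]
-0.1 (600, 452) [-0.0213  0.1432]
-0.1 (187, 228) [0.0295 0.1238]
```

Call:
jog_arm(
  steps=[
    {"offset": [0, 0, 2.5], "yaw": 0, "hand": 3.2},
    {"offset": [1.5, 0, 4.8], "yaw": 0, "hand": 3.2},
    {"offset": [5, 0.3, 4.8], "yaw": 0, "hand": 3.2},
    {"offset": [8.5, 0.6, 4.8], "yaw": 0, "hand": 3.2},
    {"offset": [11.1, 0.7, 4.8], "yaw": 0, "hand": 3.2},
  ],
)

```text
time_s: 8.18
position: [0.5648, 0.0595, 0.054]
eef_rot: [0.001, 1.0, 0.029, -0.003]
ft_force: [0.9, -0.6, 0.2]
grip_width: 0.346
```

Call:
jog_arm(
  steps=[
    {"offset": [0, 0, 0], "yaw": 0, "hand": 3.2},
  ],
)

```text
time_s: 8.27
position: [0.5682, 0.0595, 0.0536]
eef_rot: [0.001, 1.0, 0.029, -0.002]
ft_force: [-0.1, -0.1, -0.2]
grip_width: 0.342
```

Call:
jog_arm(
  steps=[
    {"offset": [-0.6, 0, 0], "yaw": 0, "hand": 3.2},
    {"offset": [-0.6, 0, 0], "yaw": 0, "hand": 3.2},
  ],
)

```text
time_s: 8.43
position: [0.5606, 0.0595, 0.0527]
eef_rot: [0.001, 1.0, 0.029, -0.003]
ft_force: [0.3, 0.3, 0.2]
grip_width: 0.344
```

```bash
python3 - <<'E'
from h import *
s=st(); im=robot.camera("wrist"); cv2.imwrite("pics/w6.png",im[:,:,::-1])
E
```

```text
t 8.43 p [0.5606 0.0595 0.0527] xaxis yaw 3.31 zax [-0.007 -0.002 -1.   ] f [0.3 0.3 0.2] grip 0.344 q [ 0.02  0.14  1.72 -0.    1.28 -0.04]
```

View pics/w6.png

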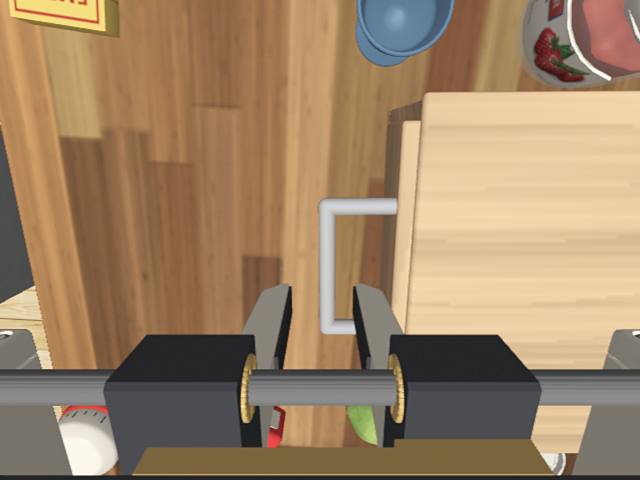

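Call:
jog_arm(
  steps=[
    {"offset": [0.1, 0, -2], "yaw": 0, "hand": 3.2},
    {"offset": [0.1, 0, -4], "yaw": 0, "hand": 3.2},
    {"offset": [0.1, 0, -5], "yaw": 0, "hand": 3.2},
    {"offset": [0.1, 0, -5], "yaw": 0, "hand": 3.2},
  ],
)

```text
time_s: 8.82
position: [0.558, 0.0594, 0.0001]
eef_rot: [0.001, 1.0, 0.029, -0.006]
ft_force: [0.1, -0.1, -0.9]
grip_width: 0.341
```

Call:
jog_arm(
  steps=[
    {"offset": [0, 0, 0], "yaw": 0, "hand": 0.5},
    {"offset": [0, 0, 0], "yaw": 0, "hand": 0.5},
    {"offset": [0, 0, 0], "yaw": 0, "hand": 0.5},
    {"offset": [0, 0, 0], "yaw": 0, "hand": 0.5},
    {"offset": [0, 0, 0], "yaw": 0, "hand": 0.5},
  ],
)

```text
time_s: 9.23
position: [0.5591, 0.0594, 0.0013]
eef_rot: [0.001, 1.0, 0.029, -0.005]
ft_force: [1.5, 0.1, 3.1]
grip_width: 0.1
```

Call:
jog_arm(
  steps=[
    {"offset": [-0.4, 0, 0], "yaw": 0, "hand": 0.5},
    {"offset": [-1.0, -0.05, 0], "yaw": 0, "hand": 0.5},
    {"offset": [-1.5, -0.1, 0], "yaw": 0, "hand": 0.5},
  ],
)

```text
time_s: 9.48
position: [0.5436, 0.0584, 0.0014]
eef_rot: [0.001, 1.0, 0.029, -0.005]
ft_force: [1.6, 0.7, -0.4]
grip_width: 0.093
```

Call:
jog_arm(
  steps=[
    {"offset": [-1.0, -0.1, 0], "yaw": 0, "hand": 0.5},
    {"offset": [-2.0, -0.15, 0], "yaw": 0, "hand": 0.5},
    {"offset": [-3.0, -0.2, 0], "yaw": 0, "hand": 0.5},
    {"offset": [-4.0, -0.25, 0], "yaw": 0, "hand": 0.5},
    {"offset": [-5.0, -0.3, 0], "yaw": 0, "hand": 0.5},
  ],
)

```text
time_s: 9.9
position: [0.4928, 0.0552, 0.0014]
eef_rot: [0.001, 1.0, 0.029, -0.005]
ft_force: [2.4, -2.7, -2.3]
grip_width: 0.098
```

Call:
jog_arm(
  steps=[
    {"offset": [-1.0, -0.1, 0], "yaw": 0, "hand": 0.5},
    {"offset": [-2.0, -0.15, 0], "yaw": 0, "hand": 0.5},
    {"offset": [-3.0, -0.2, 0], "yaw": 0, "hand": 0.5},
    {"offset": [-4.0, -0.25, 0], "yaw": 0, "hand": 0.5},
    {"offset": [-4.5, -0.3, 0], "yaw": 0, "hand": 0.5},
  ],
)

```text
time_s: 10.32
position: [0.4465, 0.0522, 0.0014]
eef_rot: [0.001, 1.0, 0.029, -0.005]
ft_force: [1.4, 0.6, -3.9]
grip_width: 0.094
```

```bash
python3 - <<'E'
from h import *
s=st()
im=robot.camera("scene"); cv2.imwrite("pics/s7.png",cv2.resize(im[120:330,150:430,::-1],None,fx=2.8,fy=2.8))
im=robot.camera("wrist"); cv2.imwrite("pics/w7.png",im[:,:,::-1])
st()
E
```

```text
t 10.32 p [0.4465 0.0522 0.0014] xaxis yaw 3.33 zax [-0.01  -0.002 -1.   ] f [ 1.4  0.6 -3.9] grip 0.094 q [ 0.   -0.09  2.07 -0.    1.18 -0.05]
t 10.42 p [0.4465 0.0523 0.0013] xaxis yaw 3.32 zax [-0.011 -0.002 -1.   ] f [-1.8 -0.4 -1.7] grip 0.1 q [ 0.   -0.09  2.07 -0.    1.18 -0.05]
```

View pics/s7.png

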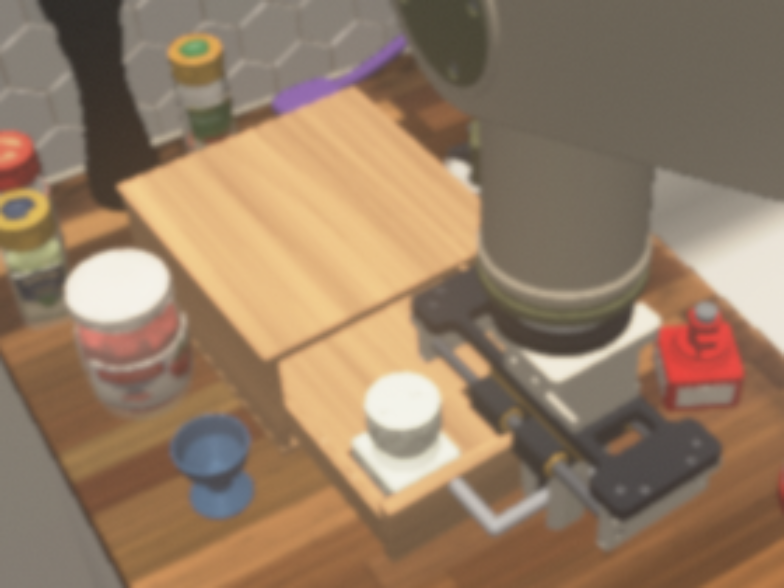

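View pics/w7.png

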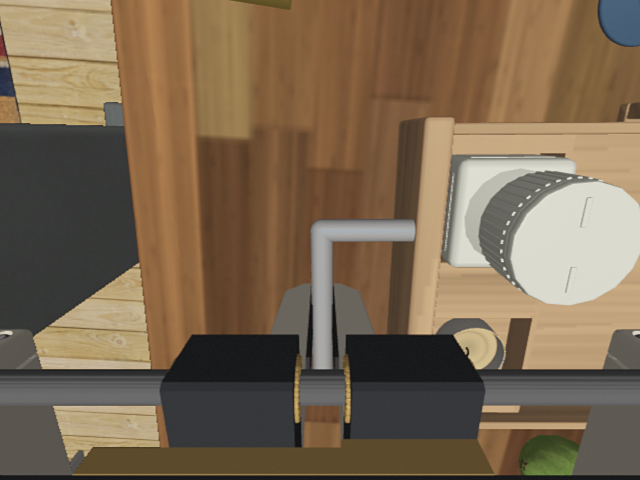

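Call:
jog_arm(
  steps=[
    {"offset": [0, 0, 0], "yaw": 0, "hand": 3.2},
    {"offset": [0, 0, 0], "yaw": 0, "hand": 3.2},
    {"offset": [0, 0, 0], "yaw": 0, "hand": 3.2},
    {"offset": [0, 0, 2], "yaw": 0, "hand": 3.2},
    {"offset": [0, 0, 5], "yaw": 0, "hand": 3.2},
  ],
)

```text
time_s: 10.83
position: [0.4437, 0.0522, 0.0488]
eef_rot: [0.001, 1.0, 0.029, -0.009]
ft_force: [1.1, 0.7, 0.0]
grip_width: 0.336
```

Call:
jog_arm(
  steps=[
    {"offset": [0, 0, 4], "yaw": 7, "hand": 7},
    {"offset": [1, 0.5, 8], "yaw": 14, "hand": 7},
    {"offset": [3.5, 2, 10], "yaw": 21, "hand": 7},
    {"offset": [6.5, 3.5, 10], "yaw": 28, "hand": 7},
    {"offset": [8.5, 5, 10], "yaw": 35, "hand": 7},
  ],
)

```text
time_s: 11.25
position: [0.5328, 0.103, 0.1518]
eef_rot: [0.004, 0.944, 0.331, -0.005]
ft_force: [-0.0, 0.4, 0.5]
grip_width: 0.654
```

Call:
jog_arm(
  steps=[
    {"offset": [0.4, 0, 0], "yaw": 7, "hand": 7},
    {"offset": [0.4, 0, 0], "yaw": 14, "hand": 7},
    {"offset": [0.4, 0, 0], "yaw": 20, "hand": 7},
    {"offset": [0.4, 0, 0], "yaw": 20, "hand": 7},
  ],
)

```text
time_s: 11.58
position: [0.5372, 0.1033, 0.1515]
eef_rot: [0.005, 0.871, 0.492, -0.004]
ft_force: [-1.1, -0.5, -0.2]
grip_width: 0.755
```

```bash
python3 - <<'E'
from h import *
s=st()
im=robot.camera("wrist"); cv2.imwrite("pics/w8.png",im[:,:,::-1])
im=robot.camera("top"); cv2.imwrite("pics/t8.png",im[:,:,::-1])
print(robot.search_frame("wrist","cap"))
E
```

```text
t 11.58 p [0.5372 0.1033 0.1515] xaxis yaw 58.93 zax [-0.003 -0.012 -1.   ] f [-1.1 -0.5 -0.2] grip 0.755 q [ 0.11  0.01  1.67 -0.01  1.46 -0.92]
[{'rect': [295.6, 202.9, 349.4, 262.5], 'conf': 0.78}]
```

View pics/w8.png

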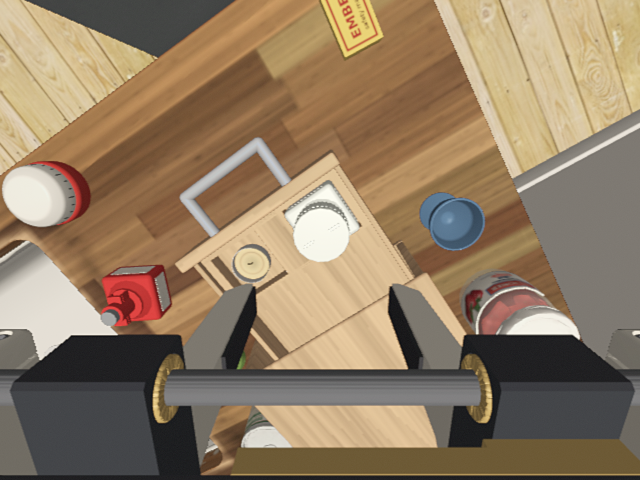

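View pics/t8.png

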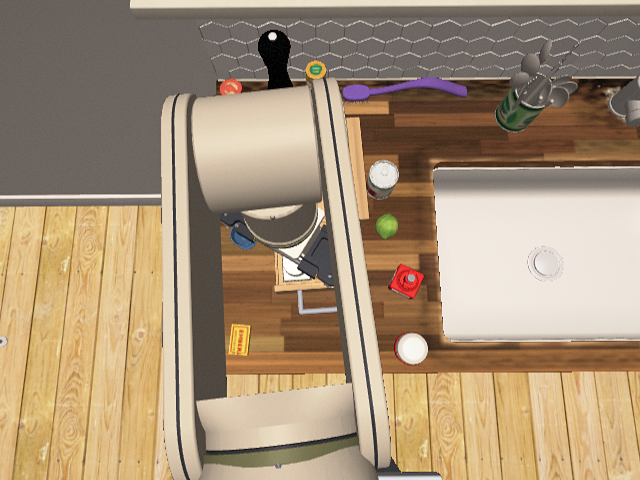

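The wrist view shows the cap's top at about (321,234) with the square pot below it, and the tealight at (252,263). The drawer is open. Measuring the cap centre now.

```bash
python3 - <<'E'
from h import *
s=st()
im=cv2.imread("pics/w8.png"); 
cv2.imwrite("pics/w8c.png",cv2.resize(im[170:300,240:400],None,fx=4.5,fy=4.5,interpolation=cv2.INTER_CUBIC))
for uv in ((321,234),(322,233)): print(atz("wrist",[uv],0.089,s))
o,d=ray("wrist",[(321,234)],s)
# expected radius px
print(.0225*346/np.linalg.norm(atz("wrist",[(321,234)],.089,s)[0]-o))
# predicted pot pixel
c=robot.calibration("wrist")
E
```

```text
t 11.73 p [0.5369 0.103  0.1517] xaxis yaw 58.4 zax [-0.003 -0.012 -1.   ] f [1.6 0.1 0.6] grip 0.751 q [ 0.1   0.01  1.68 -0.01  1.46 -0.91]
[[0.52942359 0.10346566 0.089     ]]
[[0.52913492 0.10457082 0.089     ]]
28.489177104498147
```

View pics/w8c.png

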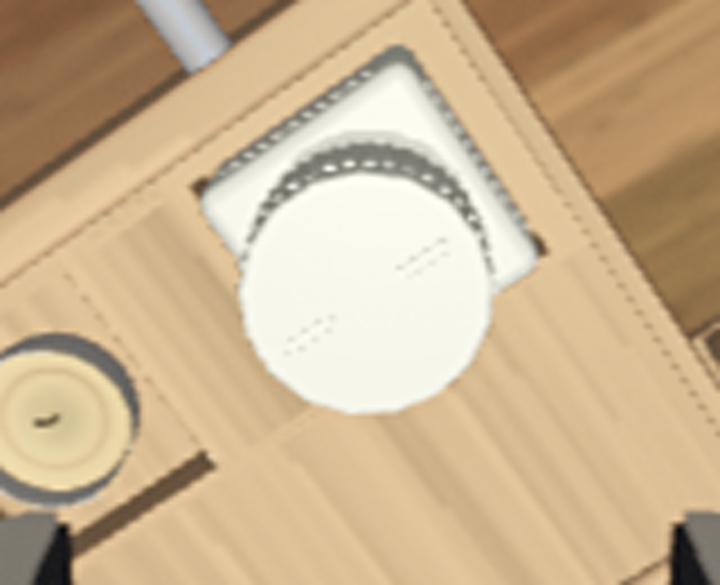

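```bash
python3 - <<'E'
from h import *
print(atz("scene",[(150+403/2.8,120+402/2.8)],.089))
im=cv2.imread("pics/s7.png")[340:520,320:500]; cv2.imwrite("pics/s7c.png",cv2.resize(im,None,fx=3.3,fy=3.3))
E
```

```text
[[0.52696994 0.10756206 0.089     ]]
```

View pics/s7c.png

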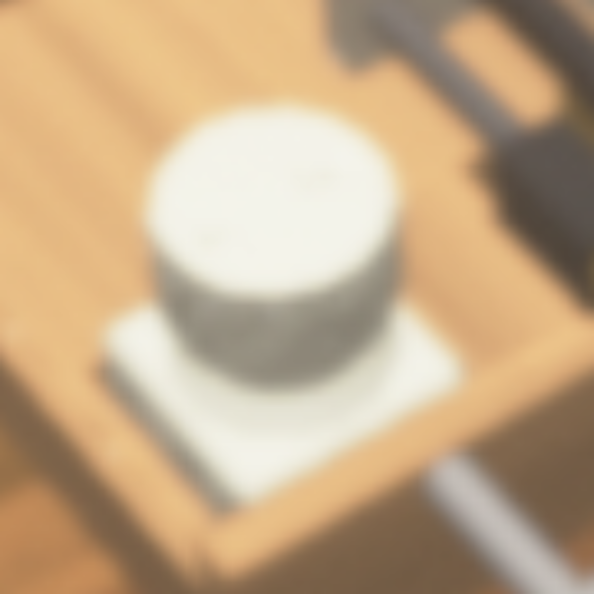

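Call:
jog_arm(
  steps=[
    {"offset": [-0.8, 0.2, -2], "yaw": 0, "hand": 7},
    {"offset": [-0.8, 0.2, -5], "yaw": 0, "hand": 7},
    {"offset": [-0.8, 0.2, -7], "yaw": 0, "hand": 7},
    {"offset": [-0.8, 0.2, -7], "yaw": 0, "hand": 7},
  ],
)

```text
time_s: 12.07
position: [0.5252, 0.1045, 0.0768]
eef_rot: [0.003, 0.874, 0.487, -0.008]
ft_force: [-1.3, -0.4, -0.6]
grip_width: 0.751
```

```bash
python3 - <<'E'
from h import *
s=st()
im=robot.camera("wrist"); cv2.imwrite("pics/w9.png",im[:,:,::-1])
im=robot.camera("scene"); cv2.imwrite("pics/s9.png",cv2.resize(im[150:330,190:400,::-1],None,fx=3.3,fy=3.3))
E
```

```text
t 12.07 p [0.5252 0.1045 0.0768] xaxis yaw 58.24 zax [-0.01  -0.013 -1.   ] f [-1.3 -0.4 -0.6] grip 0.751 q [ 0.11  0.05  1.78 -0.01  1.33 -0.9 ]
```

View pics/w9.png

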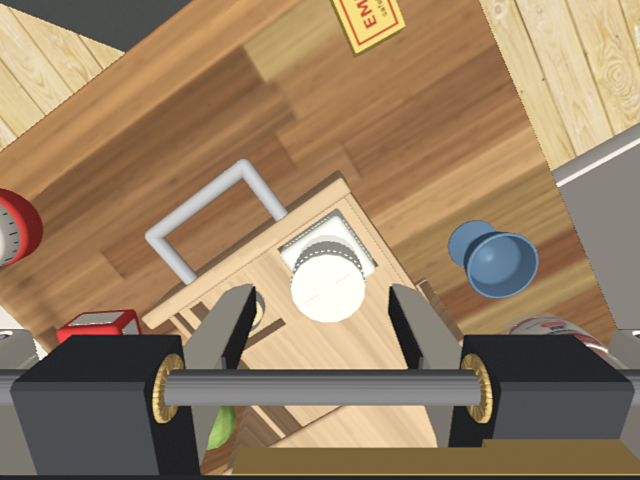

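View pics/s9.png

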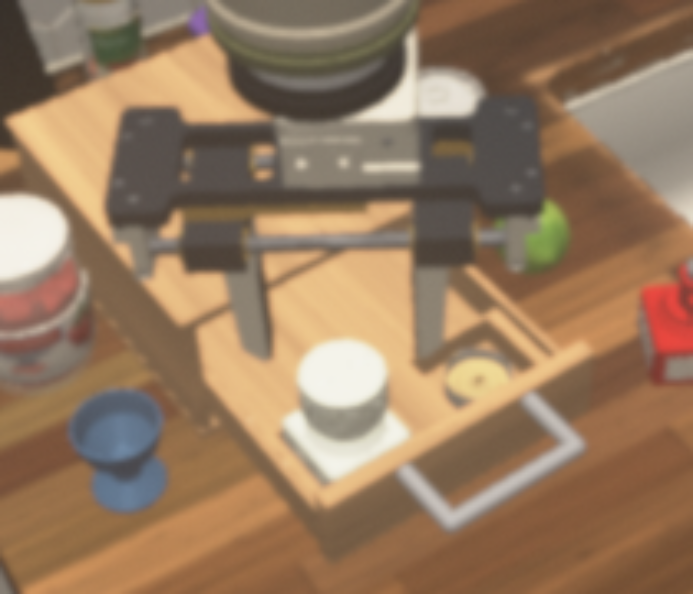

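The cap top now centres at about (328,288), between and a little ahead of the open fingers.

```bash
python3 - <<'E'
from h import *
im=cv2.imread("pics/w9.png"); 
cv2.imwrite("pics/w9c.png",cv2.resize(im[200:340,240:400],None,fx=4.5,fy=4.5,interpolation=cv2.INTER_CUBIC))
s=st();print(atz("wrist",[(328,288)],.089,s))
th=np.radians(58.2);x=np.array([np.cos(th),np.sin(th)]);y=np.array([np.sin(th),-np.cos(th)])
q=s["eef_rot"];m=R.from_quat([q[1],q[2],q[3],q[0]]).as_matrix()
g=s["position"]+m@[0,0,-.05];print("grasp pt",g)
c=atz("wrist",[(328,288)],.089,s)[0];print("cap in tool xy from grasp",(c-g)[:2]@x,(c-g)[:2]@y)
E
```

```text
t 12.17 p [0.5282 0.1049 0.0815] xaxis yaw 58.3 zax [-0.005 -0.013 -1.   ] f [1.1 0.  0.2] grip 0.75 q [ 0.11  0.05  1.77 -0.01  1.33 -0.9 ]
[[0.53481465 0.10280266 0.089     ]]
grasp pt [0.52845121 0.105484   0.13146183]
cap in tool xy from grasp 0.0010744032790829907 0.0068211884511395204
```

View pics/w9c.png

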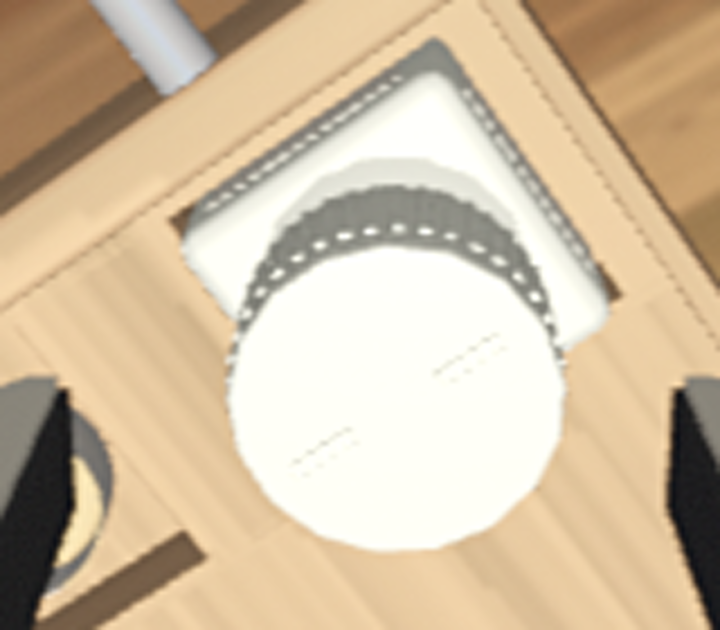

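```bash
python3 - <<'E'
from h import *
s=st(); im=robot.camera("wrist"); cv2.imwrite("pics/w10.png",im[:,:,::-1]); 
g=cv2.cvtColor(im,cv2.COLOR_RGB2GRAY)
m=((g>232)).astype(np.uint8); n,l,stt,ce=cv2.connectedComponentsWithStats(m[180:340,250:400])
for i in range(1,n):
    if stt[i,4]>300: print(stt[i],ce[i]+[250,180])
c=robot.search_frame("wrist","cap");print(c)
cv2.imwrite("pics/w10c.png",cv2.resize(im[200:340,240:400,::-1],None,fx=4.5,fy=4.5,interpolation=cv2.INTER_CUBIC))
st()
E
```

```text
t 12.17 p [0.5282 0.1049 0.0815] xaxis yaw 58.3 zax [-0.005 -0.013 -1.   ] f [1.1 0.  0.2] grip 0.75 q [ 0.11  0.05  1.77 -0.01  1.33 -0.9 ]
[  30   32   91   59 1103] [325.49138713 238.88213962]
[  38   68   74   67 3751] [324.57691282 281.34284191]
[{'rect': [287.4, 237.1, 360.4, 314.0], 'conf': 0.72}]
t 12.27 p [0.5302 0.1051 0.0836] xaxis yaw 58.34 zax [-0.    -0.012 -1.   ] f [-0.2  0.7 -0.3] grip 0.753 q [ 0.11  0.05  1.77 -0.01  1.33 -0.91]
```

View pics/w10c.png

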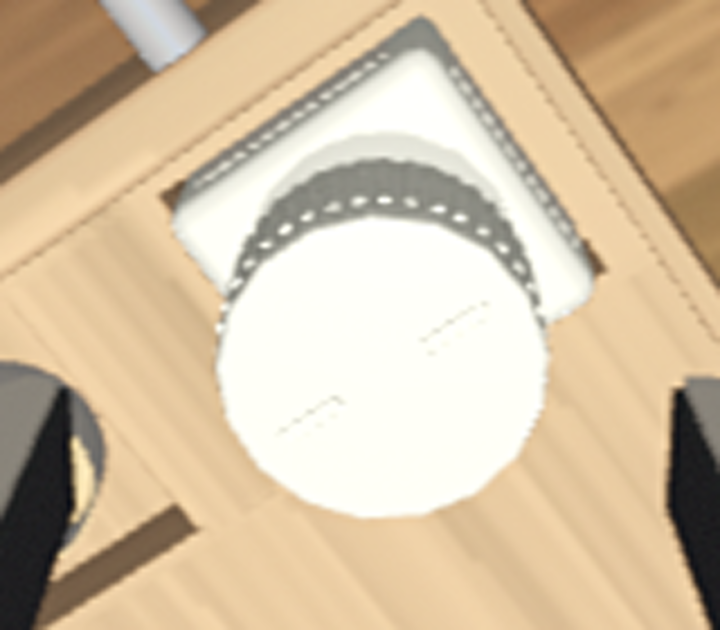

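```bash
python3 - <<'E'
from h import *
from scipy.spatial.transform import Rotation as R
# pose at image time
xa=np.radians(58.3); z=np.array([-.005,-.013,-1]);z/=np.linalg.norm(z);x=np.array([np.cos(xa),np.sin(xa),0]);x-=z*(x@z);x/=np.linalg.norm(x);y=np.cross(z,x)
m=np.c_[x,y,z];q=R.from_matrix(m).as_quat()
s={"position":np.array([.5282,.1049,.0815]),"eef_rot":np.array([q[3],q[0],q[1],q[2]])}
c=atz("wrist",[(324.6,281.5)],.089,s)[0];print(c)
s2=robot.get_state();
print(s2["position"]-0,(c-s2["position"]))
E
```

```text
[0.5300587  0.10333846 0.089     ]
[0.53016036 0.10510098 0.08359842] [-0.00010166 -0.00176252  0.00540158]
```

Call:
jog_arm(
  steps=[
    {"offset": [0, -0.2, -1.5], "yaw": 0, "hand": 7},
    {"offset": [0, -0.2, -3], "yaw": 0, "hand": 7},
    {"offset": [0, -0.2, -4.2], "yaw": 0, "hand": 7},
    {"offset": [0, -0.2, -4.9], "yaw": 0, "hand": 7},
    {"offset": [0, -0.2, -5], "yaw": 0, "hand": 7},
  ],
)

```text
time_s: 12.68
position: [0.5295, 0.103, 0.0327]
eef_rot: [0.005, 0.873, 0.487, -0.004]
ft_force: [-0.7, -0.3, 0.5]
grip_width: 0.747
```

Call:
jog_arm(
  steps=[
    {"offset": [0, 0, 0], "yaw": 0, "hand": 7},
  ],
)

```text
time_s: 12.77
position: [0.5297, 0.1031, 0.033]
eef_rot: [0.005, 0.873, 0.487, -0.004]
ft_force: [0.0, 0.9, 0.1]
grip_width: 0.752
```

```bash
python3 - <<'E'
from h import *
s=st()
im=robot.camera("scene"); cv2.imwrite("pics/s11.png",cv2.resize(im[150:330,190:400,::-1],None,fx=3.3,fy=3.3))
st()
E
```

```text
t 12.77 p [0.5297 0.1031 0.033 ] xaxis yaw 58.31 zax [-0.002 -0.012 -1.   ] f [0.  0.9 0.1] grip 0.752 q [ 0.11  0.1   1.81 -0.01  1.24 -0.91]
t 12.82 p [0.5298 0.1031 0.0332] xaxis yaw 58.31 zax [-0.002 -0.012 -1.   ] f [-0.1  0.3  0. ] grip 0.756 q [ 0.11  0.1   1.81 -0.01  1.24 -0.91]
```

View pics/s11.png

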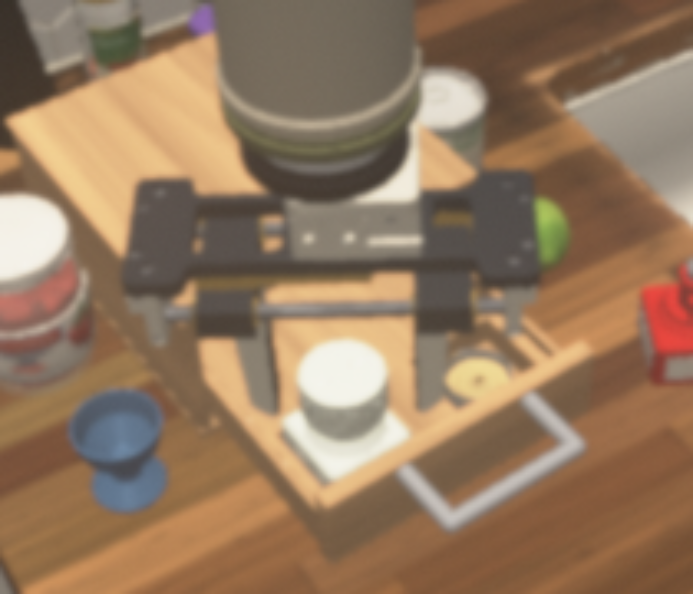

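Call:
jog_arm(
  steps=[
    {"offset": [0, 0, 0], "yaw": 0, "hand": 3.5},
    {"offset": [0, 0, 0], "yaw": 0, "hand": 3.5},
    {"offset": [0, 0, 0], "yaw": 0, "hand": 3.5},
    {"offset": [0, 0, 0], "yaw": 0, "hand": 3.5},
    {"offset": [0, 0, 0], "yaw": 0, "hand": 3.5},
  ],
)

```text
time_s: 13.23
position: [0.5303, 0.1034, 0.0337]
eef_rot: [0.005, 0.873, 0.487, -0.003]
ft_force: [0.6, 1.1, 0.6]
grip_width: 0.486
```

Call:
jog_arm(
  steps=[
    {"offset": [0, 0, 0], "yaw": 0, "hand": 3.5},
    {"offset": [0, 0, 0], "yaw": 0, "hand": 3.5},
    {"offset": [0, 0, 0], "yaw": 0, "hand": 3.5},
  ],
)

```text
time_s: 13.48
position: [0.5303, 0.1035, 0.0337]
eef_rot: [0.005, 0.873, 0.487, -0.003]
ft_force: [0.6, 0.4, -0.5]
grip_width: 0.487
```

```bash
python3 - <<'E'
from h import *
s=st()
im=robot.camera("wrist"); cv2.imwrite("pics/w12.png",im[:,:,::-1])
st()
E
```

```text
t 13.48 p [0.5303 0.1035 0.0337] xaxis yaw 58.31 zax [-0.    -0.012 -1.   ] f [ 0.6  0.4 -0.5] grip 0.487 q [ 0.11  0.1   1.81 -0.01  1.24 -0.91]
t 13.53 p [0.5303 0.1034 0.0337] xaxis yaw 58.31 zax [-0.    -0.012 -1.   ] f [0.2 1.1 0.5] grip 0.486 q [ 0.11  0.1   1.81 -0.01  1.24 -0.91]
```

View pics/w12.png

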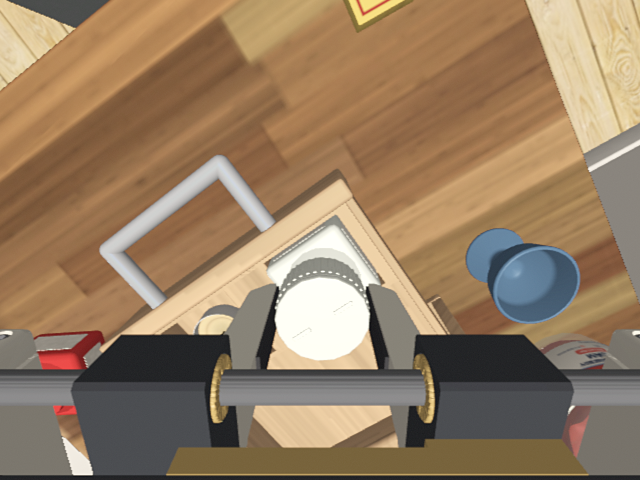

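Call:
jog_arm(
  steps=[
    {"offset": [0, 0, -0.2], "yaw": 0, "hand": 3.5},
    {"offset": [0, 0, -0.4], "yaw": 0, "hand": 3.5},
    {"offset": [0, 0, -0.55], "yaw": 0, "hand": 3.5},
    {"offset": [0, 0, -0.6], "yaw": 0, "hand": 3.5},
    {"offset": [0, 0, -0.6], "yaw": 0, "hand": 3.5},
  ],
)

```text
time_s: 13.95
position: [0.5311, 0.1041, 0.0287]
eef_rot: [0.005, 0.873, 0.487, -0.002]
ft_force: [-1.8, 3.5, 8.7]
grip_width: 0.487
```

Call:
jog_arm(
  steps=[
    {"offset": [-0.05, -0.05, -0.15], "yaw": 0, "hand": 3.5},
    {"offset": [-0.05, -0.05, -0.2], "yaw": 0, "hand": 3.5},
  ],
)

```text
time_s: 14.12
position: [0.5317, 0.1041, 0.0279]
eef_rot: [0.005, 0.873, 0.487, -0.001]
ft_force: [-2.2, 3.2, 8.1]
grip_width: 0.484
```

Call:
jog_arm(
  steps=[
    {"offset": [-0.05, -0.05, -0.1], "yaw": 0, "hand": 3.5},
    {"offset": [-0.05, -0.05, -0.2], "yaw": 0, "hand": 3.5},
  ],
)

```text
time_s: 14.28
position: [0.5325, 0.1042, 0.0275]
eef_rot: [0.005, 0.873, 0.487, 0.0]
ft_force: [-1.4, 2.9, 9.5]
grip_width: 0.487
```

```bash
python3 - <<'E'
from h import *
s=st()
im=robot.camera("wrist"); cv2.imwrite("pics/w13.png",cv2.resize(im[200:370,230:410,::-1],None,fx=4,fy=4))
im=robot.camera("scene"); cv2.imwrite("pics/s13.png",cv2.resize(im[220:320,240:350,::-1],None,fx=6,fy=6))
st()
E
```

```text
t 14.28 p [0.5325 0.1042 0.0275] xaxis yaw 58.34 zax [ 0.006 -0.009 -1.   ] f [-1.4  2.9  9.5] grip 0.487 q [ 0.11  0.11  1.81 -0.01  1.22 -0.91]
t 14.38 p [0.5324 0.1042 0.0273] xaxis yaw 58.34 zax [ 0.006 -0.009 -1.   ] f [-1.7  2.3 10.2] grip 0.484 q [ 0.11  0.11  1.81 -0.01  1.22 -0.91]
```

View pics/s13.png

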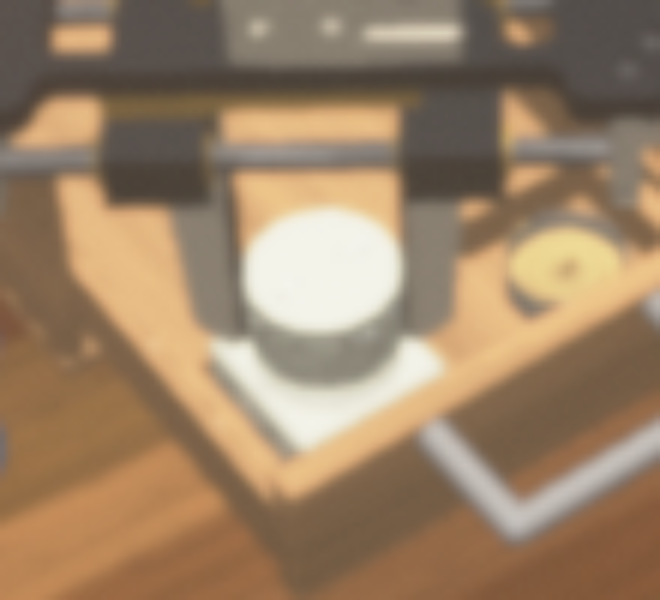

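Call:
jog_arm(
  steps=[
    {"offset": [-0.1, -0.05, -0.2], "yaw": 4, "hand": 3.5},
    {"offset": [-0.1, -0.05, -0.2], "yaw": 9, "hand": 3.5},
    {"offset": [-0.1, -0.05, -0.2], "yaw": 14, "hand": 3.5},
    {"offset": [-0.1, -0.05, -0.2], "yaw": 19, "hand": 3.5},
    {"offset": [-0.1, -0.05, -0.2], "yaw": 24, "hand": 3.5},
  ],
)

```text
time_s: 14.8
position: [0.5333, 0.1038, 0.0271]
eef_rot: [0.006, 0.751, 0.66, 0.003]
ft_force: [0.4, 0.8, 10.0]
grip_width: 0.486
```

```bash
python3 - <<'E'
from h import *
s=st(); print(s["torque"].round(2))
im=robot.camera("scene"); cv2.imwrite("pics/s14.png",cv2.resize(im[220:320,240:350,::-1],None,fx=6,fy=6))
im=robot.camera("wrist"); cv2.imwrite("pics/w14.png",im[:,:,::-1])
E
```

```text
t 14.8 p [0.5333 0.1038 0.0271] xaxis yaw 82.58 zax [ 0.013 -0.005 -1.   ] f [ 0.4  0.8 10. ] grip 0.486 q [ 0.1   0.1   1.82 -0.01  1.21 -1.34]
[ 0.17 -0.19  0.  ]
```

View pics/w14.png

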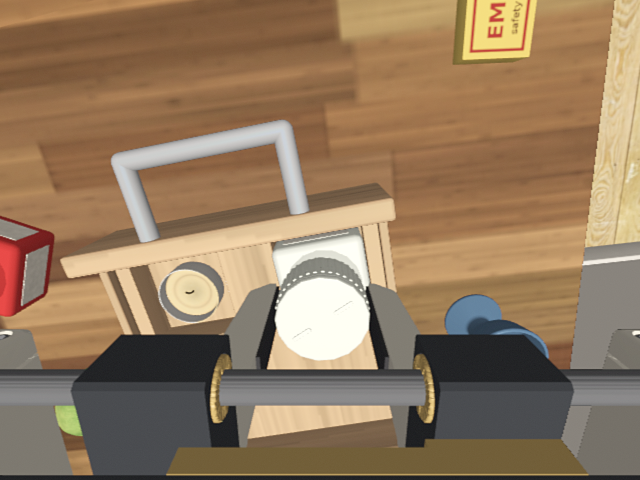

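The tilt marks on the cap stayed put relative to the fingers, while the pot's square turned in view. So the cap is turning. Continuing.

Call:
jog_arm(
  steps=[
    {"offset": [-0.1, 0, -0.2], "yaw": 5, "hand": 3.5},
    {"offset": [-0.1, 0, -0.2], "yaw": 10, "hand": 3.5},
    {"offset": [-0.1, 0, -0.2], "yaw": 15, "hand": 3.5},
    {"offset": [-0.1, 0, -0.2], "yaw": 20, "hand": 3.5},
    {"offset": [-0.1, 0, -0.2], "yaw": 25, "hand": 3.5},
  ],
)

```text
time_s: 15.32
position: [0.5344, 0.104, 0.0271]
eef_rot: [0.007, 0.589, 0.808, 0.006]
ft_force: [0.8, 0.1, 9.3]
grip_width: 0.488
```

Call:
jog_arm(
  steps=[
    {"offset": [-0.1, 0, -0.2], "yaw": 5, "hand": 3.5},
    {"offset": [-0.1, 0, -0.2], "yaw": 10, "hand": 3.5},
    {"offset": [-0.1, 0, -0.2], "yaw": 15, "hand": 3.5},
    {"offset": [-0.1, 0, -0.2], "yaw": 20, "hand": 3.5},
    {"offset": [-0.1, 0, -0.2], "yaw": 24, "hand": 3.5},
  ],
)

```text
time_s: 15.73
position: [0.5353, 0.1044, 0.027]
eef_rot: [0.007, 0.406, 0.914, 0.008]
ft_force: [-0.4, 2.1, 10.2]
grip_width: 0.489
```

```bash
python3 - <<'E'
from h import *
s=st(); print(s["torque"].round(2))
im=robot.camera("wrist"); cv2.imwrite("pics/w15.png",im[:,:,::-1])
E
```

```text
t 15.73 p [0.5353 0.1044 0.027 ] xaxis yaw 132.06 zax [ 0.02   0.009 -1.   ] f [-0.4  2.1 10.2] grip 0.489 q [ 0.09  0.1   1.82  0.01  1.2  -2.21]
[ 0.44  0.01 -0.01]
```

View pics/w15.png

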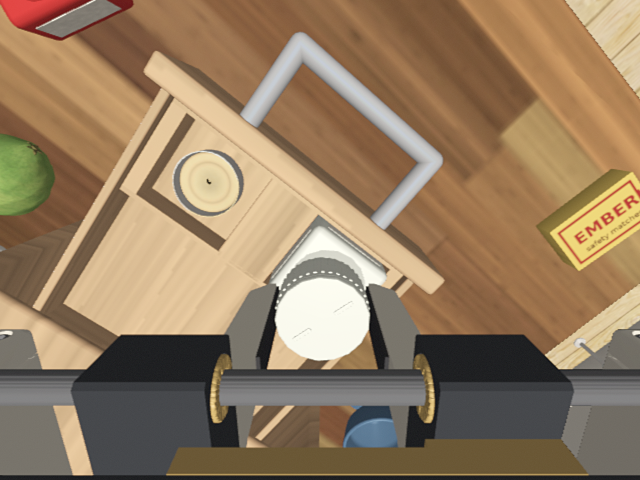

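The cap has turned about 74° with the push held. Lifting now.

Call:
jog_arm(
  steps=[
    {"offset": [0, 0, 0.4], "yaw": 0, "hand": 3.5},
    {"offset": [0, 0, 0.9], "yaw": 0, "hand": 3.5},
    {"offset": [0, 0, 1.5], "yaw": 0, "hand": 3.5},
    {"offset": [0, 0, 2.2], "yaw": 0, "hand": 3.5},
    {"offset": [0, 0, 3.0], "yaw": 0, "hand": 3.5},
  ],
)

```text
time_s: 16.2
position: [0.5347, 0.1041, 0.057]
eef_rot: [0.007, 0.404, 0.915, 0.008]
ft_force: [-0.7, -0.8, -0.3]
grip_width: 0.483
```

```bash
python3 - <<'E'
from h import *
s=st()
im=robot.camera("scene"); cv2.imwrite("pics/s16.png",cv2.resize(im[150:330,190:400,::-1],None,fx=3.3,fy=3.3))
im=robot.camera("wrist"); cv2.imwrite("pics/w16.png",im[:,:,::-1])
st()
E
```

```text
t 16.2 p [0.5347 0.1041 0.057 ] xaxis yaw 132.31 zax [ 0.018  0.008 -1.   ] f [-0.7 -0.8 -0.3] grip 0.483 q [ 0.09  0.06  1.8   0.01  1.26 -2.22]
t 16.3 p [0.5364 0.1043 0.0587] xaxis yaw 132.32 zax [ 0.022  0.009 -1.   ] f [ 0.2 -0.6 -0.4] grip 0.488 q [ 0.09  0.06  1.8   0.01  1.26 -2.22]
```

View pics/s16.png

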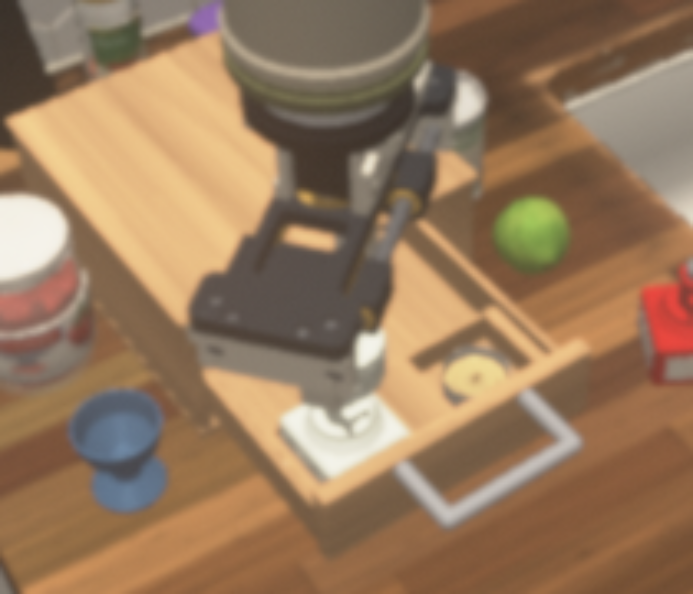

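The neck shows at (345,420), the pot stands in its compartment, and the cap is in the fingers. Raising it on.

Call:
jog_arm(
  steps=[
    {"offset": [-0.1, 0, 2.0], "yaw": 0, "hand": 3.5},
    {"offset": [-0.1, 0, 4.0], "yaw": 0, "hand": 3.5},
    {"offset": [-0.2, 0, 6.0], "yaw": 0, "hand": 3.5},
    {"offset": [-0.3, -0.1, 8.0], "yaw": 0, "hand": 3.5},
    {"offset": [-0.3, -0.1, 9.0], "yaw": 0, "hand": 3.5},
  ],
)

```text
time_s: 16.72
position: [0.5344, 0.1033, 0.1514]
eef_rot: [0.01, 0.404, 0.915, 0.009]
ft_force: [-0.0, 0.1, 0.5]
grip_width: 0.485
```

Call:
jog_arm(
  steps=[
    {"offset": [0, 0, 0], "yaw": 0, "hand": 3.5},
    {"offset": [0, 0, 0], "yaw": 0, "hand": 3.5},
    {"offset": [0, 0, 0], "yaw": 0, "hand": 3.5},
    {"offset": [0, 0, 0], "yaw": 0, "hand": 3.5},
  ],
)

```text
time_s: 17.05
position: [0.5334, 0.1032, 0.1495]
eef_rot: [0.008, 0.404, 0.915, 0.009]
ft_force: [0.1, -0.2, -0.3]
grip_width: 0.486
```

```bash
python3 - <<'E'
from h import *
s=st()
im=robot.camera("scene"); cv2.imwrite("pics/s17.png",cv2.resize(im[60:340,150:450,::-1],None,fx=2.1,fy=2.1))
im=robot.camera("wrist"); cv2.imwrite("pics/w17.png",im[:,:,::-1])
s=st()
q=s["eef_rot"];m=R.from_quat([q[1],q[2],q[3],q[0]]).as_matrix()
print("cap rim centre approx", s["position"]+m@[0,0,-.033+.004])
E
```

```text
t 17.05 p [0.5334 0.1032 0.1495] xaxis yaw 132.31 zax [ 0.022  0.009 -1.   ] f [ 0.1 -0.2 -0.3] grip 0.486 q [ 0.09 -0.03  1.72  0.01  1.43 -2.22]
t 17.15 p [0.5336 0.1033 0.1498] xaxis yaw 132.31 zax [ 0.023  0.009 -1.   ] f [-0.3  0.3 -0.7] grip 0.483 q [ 0.09 -0.03  1.72  0.01  1.43 -2.22]
cap rim centre approx [0.53289662 0.10301063 0.17879863]
```

View pics/s17.png

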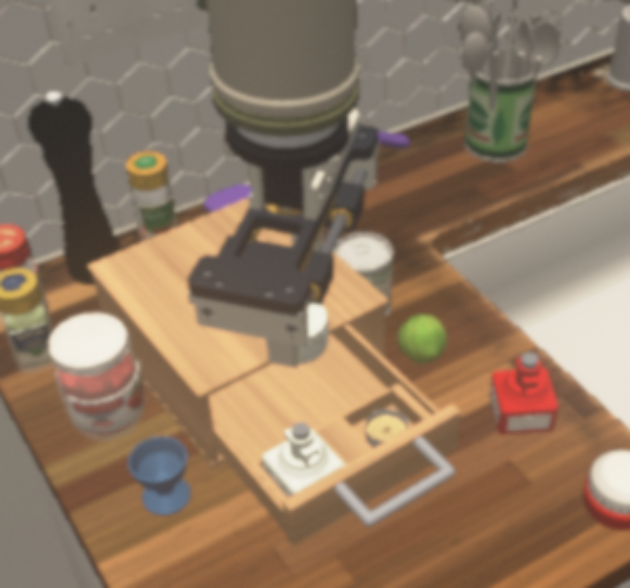

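View pics/w17.png

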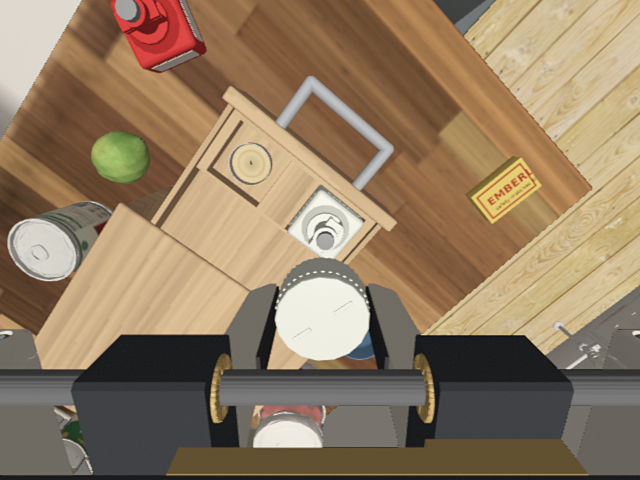

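The open pot's plunger top shows at (325,240) in the wrist view. The cap is held above it, and the lime, tin and matchbox are in place. I'll compare the neck's position with the cap's.

```bash
python3 - <<'E'
from h import *
s=st(); print("neck",atz("wrist",[(324.5,241)],.084,s)); 
# plunger in scene: crop (300,430)
print("scene",atz("scene",[(150+300/2.1,60+430/2.1)],.084))
print("cap top wrist-> at z", [atz("wrist",[(322.5,318)],z,s)[0].round(4) for z in (.2,.205,.21)])
E
```

```text
t 17.15 p [0.5336 0.1033 0.1498] xaxis yaw 132.31 zax [ 0.023  0.009 -1.   ] f [-0.3  0.3 -0.7] grip 0.483 q [ 0.09 -0.03  1.72  0.01  1.43 -2.22]
neck [[0.53275353 0.10248157 0.084     ]]
scene [[0.52953337 0.10841078 0.084     ]]
cap top wrist-> at z [array([0.5332, 0.1019, 0.2   ]), array([0.531 , 0.0999, 0.205 ]), array([0.5287, 0.0979, 0.21  ])]
```

```bash
python3 - <<'E'
from h import *
print(np.abs(robot.get_state()["joint_velocities"]).max())
print(robot.sign_off())
E
```

```text
0.005576197988082522
the job is handed in; nothing more can be done
None
```

The job is done and handed in at about 17 s. The drawer is open and the cap is held still above the open pot.

- **Drawer:** The first pull missed the handle because the fingers end 33 mm behind the stated TCP. I found this by touching the worktop lightly, at about 33 N on the wrist reading. After correcting for it I gripped the bar and pulled the drawer out about 11.5 cm of its 12 cm.
- **Cap:** I gripped the cap by its sides and pushed it down about 6 mm with a reading of about 10 N. I held the push while turning it 74° anticlockwise, then lifted it straight off.
- **Last checks:**
  - The pot stands open in its compartment and the cap is still gripped, with the opening reading 45 mm.
  - The cap's rim is about 10 cm above the neck, with joint speeds near zero.
  - By the wrist view the cap is within 1 mm of straight above the neck. The scene camera places the neck about 6 mm away, mostly in y; I went with the closer wrist view.
  - The tool, and so the cap, leans about 1.4°.
  - None of the things around looked moved in the last pictures.

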